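# Change over and seal the vacuum drying chamber

## Task

Change over the vacuum drying chamber: take out the finished wooden roller and lay it in the tray, and lay every bamboo offcut from the tray inside the chamber, side by side on the shelf with none on top of another, and shut the lid. Lock the lid with both quarter-turn studs - line each bar up with its slot, push it fully in and give it a full quarter-turn clockwise until it stops and stays down - and turn the bezel of the gauge on the lid until the needle reads zero for today's air pressure. Leave the other things on the bench as they are.

Things in the scene. Friction and masses are not known exactly. Their poses are not given: they have to be found in the camera images.
- chamber: dark vacuum drying chamber, open-topped metal box fixed to the bench; origin: centre of its underside; z up, x away from the front (the side with the slotted flange, towards the robot), y left along its length. Outside 128 (x) by 260 (y), inside 108 by 240, rim 72 high, black gasket on it to 80. Front flange: top at 72, 4 thick, out to x = -107, with two slots. Fixed.
- shelf (a point): centre of the perforated shelf in the chamber, on its top face, 30 above the chamber's underside (42 below the rim); axes as the chamber's. Two ribs 6 high across it at y = -39 and +39 make three bays with centres at y = -78, 0, +78.
- lid (a joint): hinged lid (framed clear plate with gauge and studs), rad: 0 shut on the gasket, 1.8 fully open (leaning back on its stop, 13 degrees past upright). Hinge along the chamber's y at x = +95, z = 84 mm. About 1 N at the front edge tips it forward; past upright it sinks shut by itself in 2 to 4 s against a damper.
- lid_front (a point): middle of the lid's front edge (upper edge while it stands open), half-way through its 8 thickness, 204 from the hinge; lid 264 wide. x from front edge to hinge, z out of the outer face (rearwards while open). Lid shut: top face 88 above the chamber's underside. On the outer face: a pull bar (80 wide, 27 off the face, 22 from the front edge) and the gauge.
- knob_l (a point): centre of the black bar knob of the left (+y) quarter-turn stud near the lid's front edge: bar 42 long (y axis of this point), 12 thick, 20 high, on a round skirt 38 across, 5 thick, whose top is 10 below this point. z: along the shaft, up when the lid is shut. Lid shut and stud sprung out: this point is 117 above the chamber's underside, the skirt's underside 14 above the lid.
- stud_l_turn (a joint): turn of the left stud, rad, clockwise from above. 0: bar parallel to the lid's front edge, along the black lines engraved beside it, cross-pin in line with the slot in the flange below; only within about 0.2 of this can it be pushed in. 1.57 (stop): locked, bar square to the front edge. Other stop -1.4. Friction about 0.04 N m.
- stud_l_push (a joint): how far the left stud is in, m: 0 sprung out, 0.0135 hard in; spring 4.5 N (out) to 8.5 N (in). Out of line its pin meets the flange after 1 to 2 mm. Held hard in and turned clockwise from 0 the pin catches under the flange, and on letting go the stud stays at about 0.011; let go before some 0.4 rad it springs out.
- knob_r (a point): centre of the black bar knob of the right (-y) quarter-turn stud near the lid's front edge: bar 42 long (y axis of this point), 12 thick, 20 high, on a round skirt 38 across, 5 thick, whose top is 10 below this point. z: along the shaft, up when the lid is shut. Lid shut and stud sprung out: this point is 117 above the chamber's underside, the skirt's underside 14 above the lid.
- stud_r_turn (a joint): turn of the right stud, rad, clockwise from above. 0: bar parallel to the lid's front edge, along the black lines engraved beside it, cross-pin in line with the slot in the flange below; only within about 0.2 of this can it be pushed in. 1.57 (stop): locked, bar square to the front edge. Other stop -1.4. Friction about 0.04 N m.
- stud_r_push (a joint): how far the right stud is in, m: 0 sprung out, 0.0135 hard in; spring 4.5 N (out) to 8.5 N (in). Out of line its pin meets the flange after 1 to 2 mm. Held hard in and turned clockwise from 0 the pin catches under the flange, and on letting go the stud stays at about 0.011; let go before some 0.4 rad it springs out.
- bezel_grip (a point): on the axis of the dial gauge in the middle of the lid, half-way up its knurled bezel ring: 58 diameter, 20 high, underside 22 above the lid (this point 120 above the chamber's underside, lid shut). z along the axis, x to the zero mark. The white dial card turns with the ring, without end; friction 0.04 N m. The can below is 48 across.
- bezel (a joint): turn of the bezel and dial card, rad, growing counter-clockwise seen from above (lid shut)
- dial_zero (a point): the dial's zero mark, a thick black bar on the card, with a white index block on the ring; this point is 20 mm from the gauge's axis, at needle height
- needle_tip (a point): on the gauge's black needle near its tip, 20 mm from the axis, at the height of dial_zero: the two points coincide when the gauge reads zero. The needle lies sunk in the bezel and cannot be touched; today's air pressure holds it where it stands.
- tray_mid (a point): centre of the inner floor of a shallow wooden tray fixed to the bench left of the chamber; floor 3 above the bench, 230 (world x) by 200 (world y) inside, rim 6 thick and 9 high above the floor (keeps round things from rolling off)
- plug_a_mid (a point): sawn bamboo offcut with a node ring, the bigger size, 75 mm long, 36 mm across, lying in the tray left of the chamber; point at its centre, 17.5 mm above its underside as it lies; its y axis runs along its length. Some of the four are absent (None).
- plug_b_mid (a point): bamboo offcut, the bigger size, 75 mm long, 36 mm across, lying in the tray left of the chamber; point at its centre, 17.5 mm above its underside as it lies; its y axis runs along its length. Some of the four are absent (None).
- stub_a_mid (a point): bamboo offcut, the smaller size, 62 mm long, 31 mm across, lying in the tray left of the chamber; point at its centre, 15 mm above its underside as it lies; its y axis runs along its length. Some of the four are absent (None).
- stub_b_mid (a point): bamboo offcut, the smaller size, 62 mm long, 31 mm across, lying in the tray left of the chamber; point at its centre, 15 mm above its underside as it lies; its y axis runs along its length. Some of the four are absent (None).
- roller_mid (a point): turned wooden roller with a black felt end, 62 long, 31 across, finished drying: at the start it lies on the shelf in the middle bay, roughly along the chamber's x. Point at its centre, 15.5 above what it lies on; y axis along its length. It can roll if let go in the air or pushed.
- pen: bystander: black marker pen, 133 long, in front of the chamber
- tin: bystander: small yellow wax tin, 56x72x36, left of the bamboo
- jar: bystander: jar of shellac, 70 across, 88 high, behind the chamber
- cone: bystander: cone of binding thread, 45 across, 100 high, at the back
Not all that is in view belongs to the job. Leave any turquoise look-alike of the part that bears stub_b_mid alone.

How it is judged:
On the way, in this order (a step that is already met when the one before it is completed fails the run):
1. the roller lies in the tray, all the bamboo offcuts lie in the chamber and the lid is shut on its gasket (x of plug_a_mid in the frame of chamber between -0.058 and 0.058 m and y of plug_a_mid in the frame of chamber between -0.122 and 0.122 m and z of plug_a_mid in the frame of chamber between 0.03 and 0.058 m and x of plug_b_mid in the frame of chamber between -0.058 and 0.058 m and y of plug_b_mid in the frame of chamber between -0.122 and 0.122 m and z of plug_b_mid in the frame of chamber between 0.03 and 0.058 m and x of stub_a_mid in the frame of chamber between -0.058 and 0.058 m and y of stub_a_mid in the frame of chamber between -0.122 and 0.122 m and z of stub_a_mid in the frame of chamber between 0.03 and 0.058 m and x of stub_b_mid in the frame of chamber between -0.058 and 0.058 m and y of stub_b_mid in the frame of chamber between -0.122 and 0.122 m and z of stub_b_mid in the frame of chamber between 0.03 and 0.058 m and x of roller_mid in the frame of tray between -0.11 and 0.11 m and y of roller_mid in the frame of tray between -0.11 and 0.11 m and height (world z) of roller_mid below 0.028 m and value of joint lid below 0.04 rad), for 0.2 s.
2. both studs are pushed in and turned to lock, the bamboo inside (all of step 1 and value of joint each of stud_l_push, stud_r_push above 0.009 m and value of joint each of stud_l_turn, stud_r_turn above 1.25 rad), for 0.2 s.
At the end, for the whole second after the job is handed in: The roller lies still in the tray; every bamboo offcut lies on the chamber's shelf, none piled (centre under 28 mm above the shelf); lid shut; both studs in by more than 9 mm and within 0.32 rad of the locked stop; the dial's zero mark within 2.8 mm (0.14 rad) of the needle, bezel at rest (all of step 2 and distance between needle_tip and dial_zero below 0.0028 m and linear speed of roller below 0.02 m/s and velocity of joint bezel between -0.05 and 0.05 rad/s); the robot touches nothing.
It fails at once if another thing on the bench (pen, tin, jar, thread cone) is shoved by more than 40 mm or knocked over (distance of any of pen, tin, jar, cone from where it was at the start of the episode above 0.04 m).
Of plug_a, plug_b, stub_a, stub_b only 2 to 3 are there at a start; the rules pass over those that are not, and their reading is None.
At some moment in a run one of plug_a, plug_b, stub_a, stub_b may be knocked a few centimetres aside while the robot is not near it.
Once in a run the grip may slacken for a moment while it holds something.
It also fails if it takes over 210 s, if anything falls off the work surface, if the arm or the gripper's body presses on something with over 40 N, if the wrist force passes 120 N, or if a joint passes its speed limit or range.

## Robot

A 6-joint arm with a two-finger parallel gripper is mounted at the origin on a cart in front of the work surface, level with it; the furniture and walls round the work are solid. World frame = base frame: x ahead of the robot, y to its left, z up, the work surface at z = 0. Lengths are in m, angles in rad, forces in N, time in s.
With the tool pointing down it reaches from about 0.225 to 0.875 m from the base axis. Payload 3.4 kg.
Tool frame: the origin (TCP) lies between the finger pads; the fingertips stand 19 mm ahead of it and the grasp point (between the pads) is the TCP; z points along the fingers, y is the line along which they close (so a half turn about z gives the same grasp; the last joint's range is limited). The gripper opens to 85 mm and grips with 20 to 120 N. Pads are 22 mm wide; open, the fingers measure 114 mm over their backs; the gripper's body (76 mm by 85 mm) begins 54 mm behind the grasp point. The pads swing forward as they close: fully open they stand 13 mm farther back than shut.
Start: joints at [-1.339, 0.276, 1.505, -0, 1.361, -0.121], TCP at [0.199, -0.54, 0.25] pointing down, gripper open.
Joint ranges: [-2.89, 2.89], [-0.75, 2.08], [0.22, 2.7], [-1.18, 4.32], [0.11, 2.71], [-2.7, 2.7]. Speed limits (rad/s): [2.57, 2.57, 3.14, 3.14, 3.14, 3.14].

## Interface

Orientations are given as a unit quaternion [w, x, y, z].
In Python, from rig import get_state, imaging, ticket gives the robot as it stands. The module is installed in compiled form; this text tells all that it offers.
- The arm moves only by the shell command python3 -m inch 'ROWS' [FORCE]. ROWS is JSON, a list of rows, each an object with "claw": the opening, from -1 (shut) to 1 (fully open); "travel": the shift along the world's x, y, z in units of 200 mm (1.0 is 200 mm), a list of three; "turn": the turn about the world's z in units of 180 degrees (1.0 is 180 degrees). A call has 1 to 5 rows; each row is the pose to reach, as a shift and turn from the pose commanded when the call began, turning the shorter way round; what a row does not reach only later rows make up. A row lasts 1/10 s, in which the tool goes at most 50 mm and 8.59 degrees, less where a joint would pass 70% of its speed; a pose out of reach is approached as far as the arm can. A call with a number of a shift or a turn outside -1 to 1 is refused whole. A call with a gripper value outside its range is refused whole. The fingers move at their own pace and stop on an object; FORCE is the grip in N (left out, the last holds). Time passes only in rows, so rows that repeat a pose let the fingers close. It gives the time, the measured TCP pose, the force, the opening and the grip force at its end, in the units of the state.
- get_state(): the state, without advancing time (a new reading comes with each control period).
- imaging.get_image(name): name is "scene" or "side" or "wrist"; returns the picture (400x640x3 uint8, red, green, blue); there is no depth.
- imaging.camera_params(name): a dict with "camera_matrix" (3x3 intrinsics, pixels), "cam_to_world" (4x4, takes a point from camera to world coordinates); the wrist camera has in their place "T_tool_cam" (4x4, takes a point from camera to tool coordinates, whose origin is the TCP and whose axes are the flange's). Camera axes: x right, y down, z forward; pixel columns grow to the right and rows downward; lengths in m; the calibration is good to about 2 mm. A picture is of the moment at which its call begins: read the wrist's pose just before it. camera_params takes no time and is no camera call.
- ticket.sign_off(): hands the job in; it is judged then, once.
The state is a dict: "clock": time; "qpos": joint angles; "qd": joint speeds; "effort": joint torques, N m; "position": TCP position; "ee_rot": TCP orientation; "contact_force": force on the tool from outside, world axes, zero at the start; "moment": the same for the moment, N m; "width": finger opening in m; "gripper_force": force on a finger pad.
Only numpy, scipy, OpenCV 4.12 (cv2) and the standard library are available. Lean on these libraries where they do the work, as an engineer would, in place of code of your own. Each camera call takes 0.05 s, during which the arm holds its last target. There are 200 camera calls.

## Working session

There is one attempt and no reset: what is moved stays moved. The work goes in short steps, Python scripts to look and compute and a shell command to move; the robot and the scene stay as the last step left them, time stands still between calls to the robot, and variables do not carry over. Pictures are saved under pics/ and viewed, at most 14 in all, crops included, and the job is handed in when it is done.

```bash
mkdir -p pics; cat > h.py <<'E'
import numpy as np, cv2
from rig import get_state, imaging, ticket
from scipy.spatial.transform import Rotation as R
def shot(name, fn=None):
    s=get_state(); im=imaging.get_image(name)
    if fn: cv2.imwrite('pics/'+fn, im[:,:,::-1])
    p=imaging.camera_params(name); K=np.array(p['camera_matrix'])
    if 'cam_to_world' in p: T=np.array(p['cam_to_world'])
    else:
        q=s['ee_rot']; W=np.eye(4); W[:3,:3]=R.from_quat([q[1],q[2],q[3],q[0]]).as_matrix(); W[:3,3]=s['position']
        T=W@np.array(p['T_tool_cam'])
    return im,K,T
def ray(K,T,u,v,z):
    d=T[:3,:3]@np.linalg.inv(K)@np.array([u,v,1.]); o=T[:3,3]
    return (o+d*(z-o[2])/d[2]).round(4)
def proj(K,T,P):
    P=np.atleast_2d(P); c=(P-T[:3,3])@T[:3,:3]; u=c@K.T; return (u[:,:2]/u[:,2:]).round(1)
def cross(a,b):  # a,b=(K,T,u,v): closest point between rays, and the gap
    o,d=zip(*[(T[:3,3],T[:3,:3]@np.linalg.inv(K)@np.array([u,v,1.])) for K,T,u,v in (a,b)])
    t=np.linalg.lstsq(np.c_[d[0],-d[1]],o[1]-o[0],rcond=None)[0]
    p,q=o[0]+d[0]*t[0],o[1]+d[1]*t[1]; return ((p+q)/2).round(4),np.linalg.norm(p-q).round(4)
E
python3 - <<'E'
from h import *
for n in ('scene','side'):
    im,K,T=shot(n,n+'0.png'); print(n,K.round(1).tolist(),T.round(3).tolist())
print(get_state())
p=imaging.camera_params('wrist');print(p)
E
```

```text
scene [[515.5, 0.0, 317.7], [0.0, 515.5, 203.2], [0.0, 0.0, 1.0]] [[-0.596, -0.593, 0.541, -0.249], [-0.803, 0.447, -0.395, 0.847], [-0.008, -0.67, -0.742, 1.214], [0.0, 0.0, 0.0, 1.0]]
side [[507.1, 0.0, 312.8], [0.0, 507.1, 200.3], [0.0, 0.0, 1.0]] [[-0.836, -0.29, 0.465, -0.081], [-0.548, 0.462, -0.697, 1.252], [-0.012, -0.838, -0.545, 0.846], [0.0, 0.0, 0.0, 1.0]]
{'clock': 0.1, 'qpos': array([-1.33901642e+00,  2.76531872e-01,  1.50598317e+00, -7.39476649e-06,
        1.36072541e+00, -1.21007723e-01]), 'qd': array([ 2.08310027e-03, -2.51906025e-03, -3.72421166e-03,  7.38262046e-05,
       -1.37003207e-03,  2.59421344e-04]), 'effort': array([ 2.15711138e-03, -4.17696941e+01, -2.46404332e+01, -1.08411084e-04,
        5.81532033e-03,  1.12789607e-05]), 'position': array([ 0.19855852, -0.53916363,  0.24953544]), 'ee_rot': array([-8.22436341e-04,  9.84482438e-01,  1.75481197e-01, -4.92191868e-05]), 'contact_force': array([-0.13498537, -0.09185899,  0.22326279]), 'moment': array([-0.0106549 ,  0.02385861, -0.01837848]), 'gripper_force': 0.0, 'width': 0.08534341192420557}
{'camera_matrix': array([[340.07903872,   0.        , 321.02668202],
       [  0.        , 340.07903872, 197.64812114],
       [  0.        ,   0.        ,   1.        ]]), 'T_tool_cam': array([[ 2.56888514e-04, -9.64533939e-01, -2.63958736e-01,
         6.67426586e-02],
       [ 9.99999948e-01,  2.99633625e-04, -1.21679249e-04,
         9.38620642e-04],
       [ 1.96454679e-04, -2.63958691e-01,  9.64533966e-01,
        -1.22002702e-01],
       [ 0.00000000e+00,  0.00000000e+00,  0.00000000e+00,
         1.00000000e+00]])}
```

View pics/scene0.png

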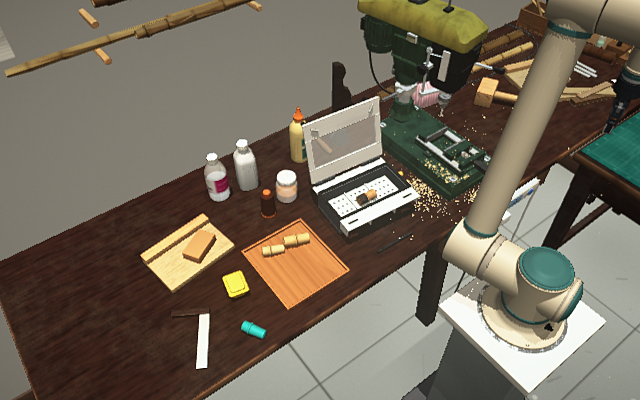

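View pics/side0.png

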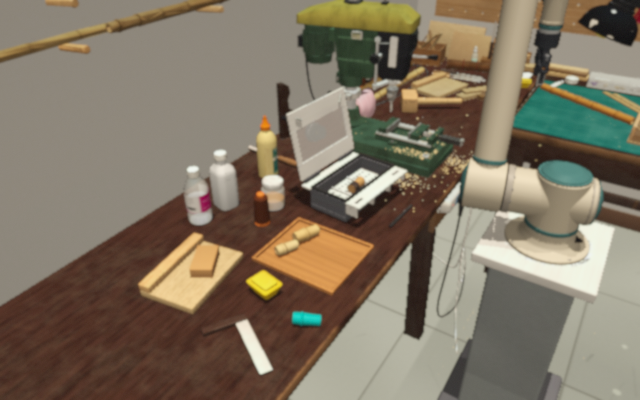

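```bash
python3 - <<'E'
from h import *
im=cv2.imread('pics/scene0.png')
c=cv2.resize(im[90:300,230:430],None,fx=2.8,fy=2.8,interpolation=cv2.INTER_CUBIC); cv2.imwrite('pics/crop0.png',c)
p=imaging.camera_params('scene');K=np.array(p['camera_matrix']);T=np.array(p['cam_to_world'])
for n,u,v,z in [('tray',296,264,.003),('plug1',272,249,.02),('plug2',297,240,.02),('decoy',253,328,.015),('roller',366,199,.045),('pen',395,242,.005),('tin',235,285,.036)]: print(n,ray(K,T,u,v,z))
E
```

```text
tray [0.4839 0.3915 0.003 ]
plug1 [0.5586 0.4231 0.02  ]
plug2 [0.5421 0.3464 0.02  ]
decoy [0.3787 0.5997 0.015 ]
roller [0.5287 0.0955 0.045 ]
pen [0.3718 0.1128 0.005 ]
tin [0.5063 0.5751 0.036 ]
```

View pics/crop0.png

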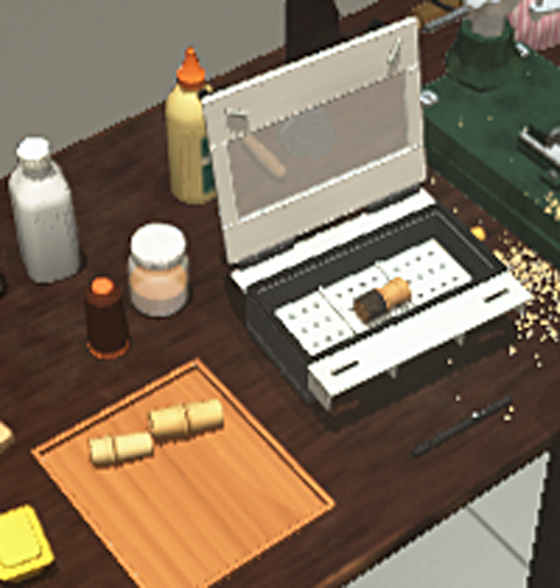

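```bash
python3 - <<'E'
from h import *
p=imaging.camera_params('scene');K=np.array(p['camera_matrix']);T=np.array(p['cam_to_world'])
f=lambda x,y,z: ray(K,T,230+x/2.8,90+y/2.8,z)
a,b=f(345,368,.072),f(497,295,.072); print('slots',a,b,np.degrees(np.arctan2(*(a-b)[[0,1]])))
for q in [(315,375),(520,285)]: print('flange',f(*q,.072))
for q in [(200,360),(33,452),(333,500)]: print('tray',f(*q,.012))
print('plugs',f(92,450,.017),f(152,445,.017),f(150,422,.017),f(222,413,.017)); print('lidtop',f(205,97,.28),f(415,20,.28))
E
python3 -m inch '[{"claw":1,"travel":[0,0.3,0.5],"turn":0},{"claw":1,"travel":[0,0.6,0.5],"turn":0},{"claw":1,"travel":[0,0.8,0.5],"turn":0},{"claw":1,"travel":[0,1,0.5],"turn":0},{"claw":1,"travel":[0.1,1,0.5],"turn":0}]'
python3 -m inch '[{"claw":1,"travel":[0.3,0.2,0],"turn":0},{"claw":1,"travel":[0.5,0.5,0],"turn":0},{"claw":1,"travel":[0.6,0.7,0],"turn":0},{"claw":1,"travel":[0.7,0.9,0],"turn":0},{"claw":1,"travel":[0.8,1,0],"turn":0}]'
```

```text
slots [0.4657 0.1992 0.072 ] [0.4468 0.0031 0.072 ] 5.505129078313083
flange [0.4769 0.2298 0.072 ]
flange [ 0.4427 -0.027   0.072 ]
tray [0.6073 0.2845 0.012 ]
tray [0.6094 0.4953 0.012 ]
tray [0.376  0.2846 0.012 ]
plugs [0.5714 0.4466 0.017 ] [0.5395 0.3934 0.017 ] [0.5657 0.3782 0.017 ] [0.53   0.3108 0.017 ]
lidtop [0.6981 0.2036 0.28  ] [ 0.6672 -0.0502  0.28  ]
clock: 0.6
position: [0.2173, -0.3367, 0.351]
ee_rot: [-0.0, 0.985, 0.174, -0.0]
contact_force: [1.1, -0.9, 0.9]
width: 0.0854
gripper_force: 0.0
clock: 1.1
position: [0.373, -0.145, 0.3503]
ee_rot: [0.0, 0.985, 0.175, -0.0]
contact_force: [0.8, -1.4, 0.7]
width: 0.0857
gripper_force: 0.0
```

```bash

python3 -m inch '[{"claw":1,"travel":[0,0.2,0],"turn":-0.04},{"claw":1,"travel":[0,0.4,0],"turn":-0.08},{"claw":1,"travel":[0,0.6,0],"turn":-0.12},{"claw":1,"travel":[0,0.8,0],"turn":-0.145},{"claw":1,"travel":[0,1,0],"turn":-0.145}]'
python3 -m inch '[{"claw":1,"travel":[0.1,0.2,0.2],"turn":0},{"claw":1,"travel":[0.1,0.4,0.2],"turn":0},{"claw":1,"travel":[0.1,0.6,0.2],"turn":0},{"claw":1,"travel":[0.1,0.75,0.2],"turn":0},{"claw":1,"travel":[0.1,0.75,0.2],"turn":0}]'
python3 - <<'E'
from h import *
im,K,T=shot('wrist','w1.png'); print(get_state()['position'])
E
```

```text
clock: 1.6
position: [0.3724, 0.0545, 0.3501]
ee_rot: [-0.0, 0.999, -0.052, -0.0]
contact_force: [-0.4, 0.6, -0.4]
width: 0.0856
gripper_force: 0.0
clock: 2.1
position: [0.3926, 0.206, 0.3896]
ee_rot: [-0.001, 0.999, -0.049, -0.001]
contact_force: [-1.1, -0.9, -0.1]
width: 0.0856
gripper_force: 0.0
[0.39262613 0.20403893 0.38968475]
```

View pics/w1.png

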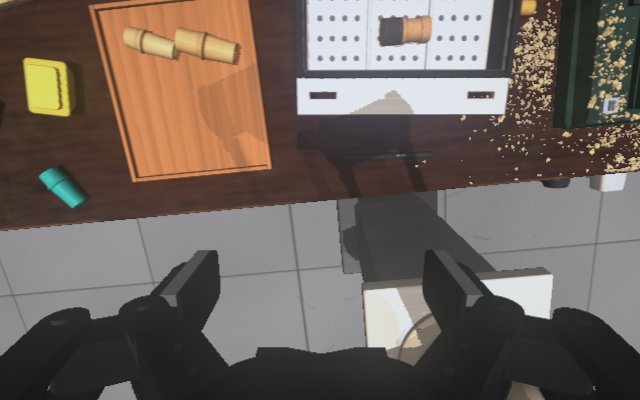

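```bash
python3 - <<'E'
from h import *
im=cv2.imread('pics/w1.png'); s=get_state()
p=imaging.camera_params('wrist');K=np.array(p['camera_matrix'])
q=s['ee_rot']; W=np.eye(4); W[:3,:3]=R.from_quat([q[1],q[2],q[3],q[0]]).as_matrix(); W[:3,3]=s['position']; T=W@np.array(p['T_tool_cam'])
g=cv2.cvtColor(im,cv2.COLOR_BGR2GRAY); hsv=cv2.cvtColor(im,cv2.COLOR_BGR2HSV)
# slots
m=((g<110).astype(np.uint8)); m[:82]=0; m[106:]=0; m[:,:302]=0; m[:,502:]=0
n,l,st,c=cv2.connectedComponentsWithStats(m)
P=[]
for i in range(1,n):
    if st[i,4]>30: print('slot',c[i],st[i]); P.append(ray(K,T,*c[i],.072)); print(P[-1])
y=P[0]-P[-1]; y/=np.linalg.norm(y); yaw=np.degrees(np.arctan2(-y[0],y[1])); x=np.array([y[1],-y[0],0]); print('yaw',yaw)
for v in range(64,120): pass
print('column 400', [(v,int(g[v,340])) for v in range(66,120,2)])
for u,v,z in [(367,30,.036),(440,30,.036)]: print('rib',ray(K,T,u,v,z))
print('roller',ray(K,T,378,30,.0455),ray(K,T,432,30,.0455))
# bamboo
roi=hsv[0:180,95:270]; print('tray hsv',hsv[120,180],'bamboo',hsv[44,150],hsv[44,205])
for u,v,z in [(125,36,.018),(176,50,.018),(178,42,.0205),(238,53,.0205)]: print(ray(K,T,u,v,z), g[v,u])
E
```

```text
slot [322.66467066  95.16766467] [310  92  26   7 167]
[0.4699 0.1933 0.072 ]
slot [479.69852941  94.375     ] [468  92  25   6 136]
[ 4.516e-01 -2.000e-04  7.200e-02]
yaw -5.402601589717805
column 400 [(66, 229), (68, 229), (70, 130), (72, 84), (74, 84), (76, 83), (78, 178), (80, 229), (82, 229), (84, 230), (86, 229), (88, 230), (90, 229), (92, 230), (94, 229), (96, 229), (98, 229), (100, 230), (102, 229), (104, 229), (106, 229), (108, 229), (110, 229), (112, 229), (114, 156), (116, 66), (118, 65)]
rib [0.5445 0.1289 0.036 ]
rib [0.5353 0.036  0.036 ]
roller [0.5414 0.1165 0.0455] [0.5348 0.0492 0.0455]
tray hsv [ 12 148 205] bamboo [ 25  84 221] [ 17 120 211]
[0.5722 0.4472 0.018 ] 198
[0.5485 0.3834 0.018 ] 117
[0.5575 0.3777 0.0205] 187
[0.5362 0.3005 0.0205] 101
```

```bash

python3 -m inch '[{"claw":1,"travel":[0,-0.2,0],"turn":0.24},{"claw":1,"travel":[0,-0.4,0],"turn":0.24},{"claw":1,"travel":[0.2,-0.6,0],"turn":0.24},{"claw":1,"travel":[0.4,-0.6,0],"turn":0.24},{"claw":1,"travel":[0.6,-0.6,0],"turn":0.24}]'
python3 -m inch '[{"claw":0.2,"travel":[0.11,0,-0.2],"turn":0.24},{"claw":0.2,"travel":[0.11,0,-0.4],"turn":0.24},{"claw":0.2,"travel":[0.11,0,-0.6],"turn":0.24},{"claw":0.2,"travel":[0.11,0,-0.7],"turn":0.24},{"claw":0.2,"travel":[0.11,0,-0.7],"turn":0.24}]'
python3 -m inch '[{"claw":0.2,"travel":[0,0,0],"turn":0.02},{"claw":0.2,"travel":[0,0,0],"turn":0.02},{"claw":0.2,"travel":[0,0,0],"turn":0.02}]'
python3 - <<'E'
from h import *
im,K,T=shot('wrist','w2.png'); s=get_state();print(s['position'],s['ee_rot'],s['qpos'][5])
E
```

```text
clock: 2.65
position: [0.5141, 0.079, 0.3907]
ee_rot: [0.001, 0.955, 0.295, 0.0]
contact_force: [-0.2, 0.6, 0.4]
width: 0.0855
gripper_force: 0.0
clock: 3.15
position: [0.5322, 0.081, 0.2461]
ee_rot: [-0.002, 0.78, 0.626, -0.004]
contact_force: [0.2, -0.4, 1.2]
width: 0.0511
gripper_force: 0.0
clock: 3.45
position: [0.5348, 0.0817, 0.2504]
ee_rot: [0.0, 0.762, 0.648, -0.0]
contact_force: [0.6, -0.3, 0.8]
width: 0.0512
gripper_force: 0.0
[0.53492222 0.08200378 0.25050128] [ 1.77459874e-04  7.61843509e-01  6.47761095e-01 -1.10011464e-05] 0.18528821253576588
```

View pics/w2.png

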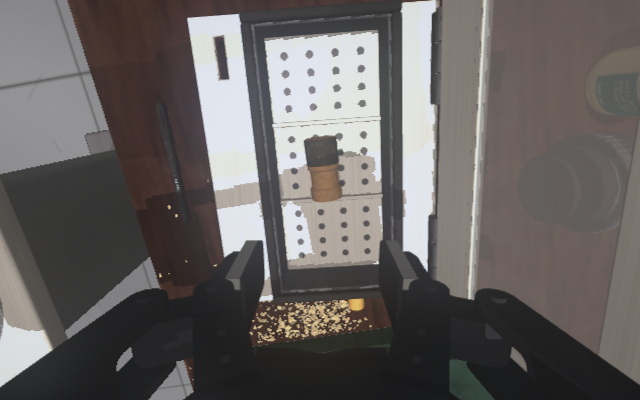

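```bash
python3 - <<'E'
from h import *
s=get_state();p=imaging.camera_params('wrist');K=np.array(p['camera_matrix'])
q=s['ee_rot']; W=np.eye(4); W[:3,:3]=R.from_quat([q[1],q[2],q[3],q[0]]).as_matrix(); W[:3,3]=s['position']; T=W@np.array(p['T_tool_cam'])
im=cv2.imread('pics/w2.png'); g=cv2.cvtColor(im,cv2.COLOR_BGR2GRAY)
a=[ray(K,T,u,v,.036) for u,v in [(272,124),(381,119),(280,200),(383,194)]]; print('ribs',a, 'centre',np.mean(a,0))
y=(a[0]+a[1]-a[2]-a[3])/2; print('rib gap',np.linalg.norm(y),np.degrees(np.arctan2(-y[0],y[1])))
print('shelf corners',[ray(K,T,u,v,.03) for u,v in [(265,39),(379,32),(288,268),(383,264)]])
sl=ray(K,T,222,58,.072); print('slot L',sl)
# roller silhouette
hsv=cv2.cvtColor(im,cv2.COLOR_BGR2HSV); m=((hsv[...,1]>110)|(g<70)).astype(np.uint8); m[:134]=0;m[204:]=0;m[:,:303]=0;m[:,346:]=0
m=cv2.morphologyEx(m,cv2.MORPH_OPEN,np.ones((7,7))); c=max(cv2.findContours(m,0,2)[0],key=cv2.contourArea); r=cv2.minAreaRect(c); b=cv2.boxPoints(r); print(r)
print('roller',ray(K,T,*r[0],.0455),[ray(K,T,*k,.0455) for k in b])
E
```

```text
ribs [array([0.4962, 0.1367, 0.036 ]), array([0.6009, 0.1245, 0.036 ]), array([0.4892, 0.0604, 0.036 ]), array([0.5944, 0.0498, 0.036 ])] centre [0.545175 0.09285  0.036   ]
rib gap 0.07580113785425649 -5.108887347653516
shelf corners [array([0.5042, 0.2132, 0.03  ]), array([0.6091, 0.2021, 0.03  ]), array([ 0.4819, -0.0193,  0.03  ]), array([ 0.5862, -0.0314,  0.03  ])]
slot L [0.4714 0.1966 0.072 ]Traceback (most recent call last):
  File "<stdin>", line 11, in <module>
ValueError: max() iterable argument is empty
```

```bash
python3 - <<'E'
from h import *
s=get_state();p=imaging.camera_params('wrist');K=np.array(p['camera_matrix'])
q=s['ee_rot']; W=np.eye(4); W[:3,:3]=R.from_quat([q[1],q[2],q[3],q[0]]).as_matrix(); W[:3,3]=s['position']; T=W@np.array(p['T_tool_cam'])
for z in (.0455,.055):
  for u,v in [(321,136),(327,201),(324,168),(305,150),(338,150),(312,190),(342,190)]: print(u,v,ray(K,T,u,v,z))
# same via first wrist picture and side/scene
p=imaging.camera_params('scene');K2=np.array(p['camera_matrix']);T2=np.array(p['cam_to_world']); print(proj(K2,T2,[.5385,.083,.0455]))
print('axes yaw',np.degrees(np.arctan2(W[1,0],W[0,0])))
E
```

```text
321 136 [0.5413 0.1186 0.0455]
327 201 [0.537  0.0543 0.0455]
324 168 [0.5393 0.0878 0.0455]
305 150 [0.524  0.108  0.0455]
338 150 [0.5553 0.1029 0.0455]
312 190 [0.5241 0.0679 0.0455]
342 190 [0.5534 0.0631 0.0455]
321 136 [0.5415 0.1194 0.055 ]
327 201 [0.5372 0.057  0.055 ]
324 168 [0.5395 0.0895 0.055 ]
305 150 [0.5247 0.1091 0.055 ]
338 150 [0.555  0.1042 0.055 ]
312 190 [0.5247 0.0702 0.055 ]
342 190 [0.5532 0.0655 0.055 ]
[[367.  195.2]]
axes yaw 80.74601970172932
```

```bash

python3 -m inch '[{"claw":0.2,"travel":[0.02,0.025,-0.2],"turn":0.028},{"claw":0.2,"travel":[0.02,0.025,-0.4],"turn":0.028},{"claw":0.2,"travel":[0.02,0.025,-0.6],"turn":0.028},{"claw":0.2,"travel":[0.02,0.025,-0.8],"turn":0.028},{"claw":0.2,"travel":[0.02,0.025,-0.9],"turn":0.028}]'
python3 -m inch '[{"claw":0.2,"travel":[0,0,-0.05],"turn":0},{"claw":0.2,"travel":[0,0,-0.09],"turn":0},{"claw":0.2,"travel":[0,0,-0.09],"turn":0}]'
python3 -m inch '[{"claw":-1,"travel":[0,0,0],"turn":0},{"claw":-1,"travel":[0,0,0],"turn":0},{"claw":-1,"travel":[0,0,0],"turn":0},{"claw":-1,"travel":[0,0,0],"turn":0},{"claw":-1,"travel":[0,0,0],"turn":0}]' 40
```

```text
clock: 4.0
position: [0.5369, 0.0874, 0.0674]
ee_rot: [-0.002, 0.732, 0.681, -0.002]
contact_force: [-0.9, -0.1, -0.0]
width: 0.0508
gripper_force: 0.0
clock: 4.3
position: [0.5393, 0.0877, 0.0523]
ee_rot: [0.0, 0.732, 0.681, 0.0]
contact_force: [0.4, 0.2, 0.5]
width: 0.051
gripper_force: 0.0
clock: 4.8
position: [0.54, 0.0878, 0.0537]
ee_rot: [0.001, 0.732, 0.681, 0.001]
contact_force: [-0.6, -0.6, 6.6]
width: 0.0296
gripper_force: 39.7
```

```bash

python3 -m inch '[{"claw":-1,"travel":[0,0,0.2],"turn":0},{"claw":-1,"travel":[0,0,0.4],"turn":0},{"claw":-1,"travel":[0,0,0.6],"turn":0},{"claw":-1,"travel":[-0.1,0.1,0.7],"turn":0},{"claw":-1,"travel":[-0.2,0.3,0.7],"turn":0}]'
python3 -m inch '[{"claw":-1,"travel":[-0.1,0.2,0],"turn":0},{"claw":-1,"travel":[-0.2,0.4,0],"turn":0},{"claw":-1,"travel":[-0.35,0.6,0],"turn":0},{"claw":-1,"travel":[-0.35,0.8,0],"turn":0},{"claw":-1,"travel":[-0.35,1,0],"turn":0}]'
python3 -m inch '[{"claw":-1,"travel":[0,0.06,-0.1],"turn":0},{"claw":-1,"travel":[0,0.06,-0.1],"turn":0}]'
python3 - <<'E'
from h import *
im,K,T=shot('wrist','w3.png'); s=get_state();print(s['position'],s['ee_rot'],s['qpos'][5],s['width'],s['gripper_force'])
E
```

```text
clock: 5.3
position: [0.5015, 0.147, 0.1961]
ee_rot: [0.003, 0.733, 0.68, 0.003]
contact_force: [0.3, 1.5, -0.7]
width: 0.0297
gripper_force: 39.8
clock: 5.8
position: [0.4276, 0.3492, 0.1927]
ee_rot: [0.0, 0.732, 0.682, 0.0]
contact_force: [1.4, 0.0, 0.4]
width: 0.0298
gripper_force: 39.8
clock: 6.0
position: [0.4273, 0.3608, 0.1702]
ee_rot: [-0.0, 0.731, 0.683, -0.002]
contact_force: [0.0, 0.2, -0.7]
width: 0.0293
gripper_force: 39.8
[0.42770339 0.35969475 0.17107078] [-9.19203151e-05  7.31236320e-01  6.82121712e-01 -1.84550391e-03] 0.6446923799436213 0.029686942892788736 39.82110679149628
```

View pics/w3.png

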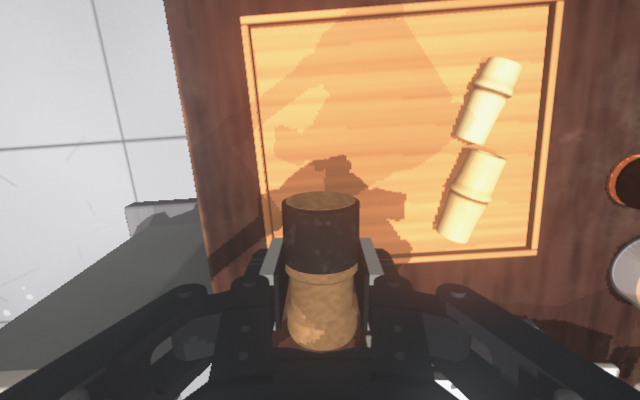

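```bash

python3 -m inch '[{"claw":-1,"travel":[0,0,-0.2],"turn":0},{"claw":-1,"travel":[0,0,-0.4],"turn":0},{"claw":-1,"travel":[0,0,-0.6],"turn":0},{"claw":-1,"travel":[0,0,-0.7],"turn":0},{"claw":-1,"travel":[0,0,-0.72],"turn":0}]'
python3 -m inch '[{"claw":-1,"travel":[0,0,0],"turn":0},{"claw":-0.2,"travel":[0,0,0],"turn":0},{"claw":0.1,"travel":[0,0,0],"turn":0},{"claw":0.2,"travel":[0,0,0],"turn":0},{"claw":0.2,"travel":[0,0,0],"turn":0}]'
python3 -m inch '[{"claw":0.2,"travel":[0,0,0.1],"turn":0},{"claw":0.2,"travel":[0,0,0.3],"turn":0},{"claw":0.2,"travel":[0.15,0,0.5],"turn":0},{"claw":0.2,"travel":[0.3,0,0.7],"turn":0},{"claw":0.2,"travel":[0.5,0,0.9],"turn":0}]'
python3 -m inch '[{"claw":0.2,"travel":[0,0,0],"turn":0},{"claw":0.2,"travel":[0,0,0],"turn":0}]'
cat > bam.py <<'E'
from h import *
import sys
im,K,T=shot('wrist',sys.argv[1]); s=get_state(); print(s['position'],np.degrees(np.arctan2(*(-2*0,1))) , s['ee_rot'])
hsv=cv2.cvtColor(im,cv2.COLOR_RGB2HSV); print(hsv[200,320])
m=((hsv[...,1]<125)&(hsv[...,1]>25)&(hsv[...,2]>150)&(hsv[...,0]>14)&(hsv[...,0]<34)).astype(np.uint8); m[265:]=0
m=cv2.morphologyEx(m,cv2.MORPH_OPEN,np.ones((5,5)))
for c in cv2.findContours(m,0,2)[0]:
    if cv2.contourArea(c)<600: continue
    r=cv2.minAreaRect(c); b=cv2.boxPoints(r); P=[ray(K,T,*k,.0185)[:2] for k in b]; d=[np.linalg.norm(P[1]-P[0]),np.linalg.norm(P[2]-P[1])]
    ax=(P[1]-P[0]) if d[0]>d[1] else P[2]-P[1]; print(np.round(r[0]),'mid',ray(K,T,*r[0],.0185),'dims',np.round(d,3),'axis',np.degrees(np.arctan2(ax[1],ax[0])).round(1)%180)
cv2.imwrite('pics/mask.png',m*255)
E
python3 bam.py w4.png
```

```text
clock: 6.55
position: [0.4275, 0.3572, 0.0267]
ee_rot: [-0.0, 0.732, 0.681, -0.003]
contact_force: [-2.6, -3.8, 6.6]
width: 0.0295
gripper_force: 40.6
clock: 7.05
position: [0.4295, 0.3601, 0.0292]
ee_rot: [0.0, 0.732, 0.681, 0.001]
contact_force: [-1.1, -0.2, -0.2]
width: 0.0511
gripper_force: 0.0
clock: 7.55
position: [0.5247, 0.3601, 0.2067]
ee_rot: [0.0, 0.732, 0.682, 0.001]
contact_force: [0.8, 0.5, 0.1]
width: 0.0513
gripper_force: 0.0
clock: 7.75
position: [0.5248, 0.3598, 0.2044]
ee_rot: [0.0, 0.732, 0.681, 0.001]
contact_force: [0.8, -0.5, -1.1]
width: 0.0513
gripper_force: 0.0
[0.52322188 0.35935665 0.20285309] 0.0 [-4.61193161e-04  7.31956004e-01  6.81350802e-01 -1.13187437e-03]
[ 12 142 215]
[536. 252.] mid [0.7305 0.2718 0.0185] dims [0.06  0.027] axis 175.8
[277. 231.] mid [0.4789 0.3112 0.0185] dims [0.046 0.028] axis 179.9
[340. 215.] mid [0.5413 0.3236 0.0185] dims [0.037 0.029] axis 72.7
[219. 206.] mid [0.4273 0.3399 0.0185] dims [0.022 0.031] axis 81.9
[388. 194.] mid [0.5869 0.3411 0.0185] dims [0.033 0.067] axis 89.6
[274. 169.] mid [0.483  0.3722 0.0185] dims [0.06  0.024] axis 179.6
[353. 174.] mid [0.5548 0.3623 0.0185] dims [0.042 0.029] axis 74.4
[350. 123.] mid [0.5542 0.4078 0.0185] dims [0.039 0.026] axis 67.7
[362.  86.] mid [0.5664 0.4384 0.0185] dims [0.024 0.027] axis 158.8
[249.  95.] mid [0.4683 0.4378 0.0185] dims [0.162 0.095] axis 0.0
```

View pics/w4.png

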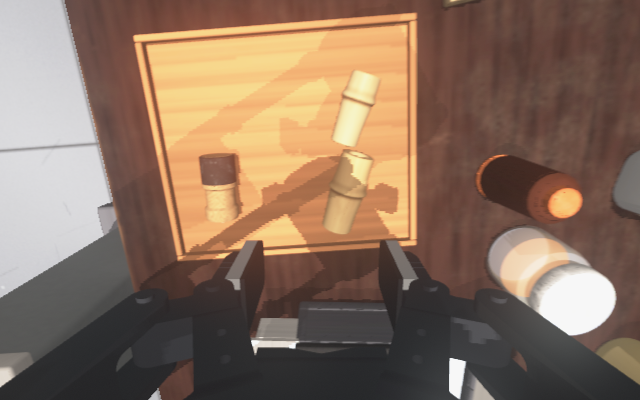

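```bash
python3 - <<'E'
from h import *
s=get_state();p=imaging.camera_params('wrist');K=np.array(p['camera_matrix'])
q=s['ee_rot']; W=np.eye(4); W[:3,:3]=R.from_quat([q[1],q[2],q[3],q[0]]).as_matrix(); W[:3,3]=s['position']; T=W@np.array(p['T_tool_cam'])
for n,(a,b),z in [('low',((356,151),(338,234)),.021),('up',((366,72),(347,145)),.018),('roller',((218,153),(223,221)),.0185)]:
    A,B=ray(K,T,*a,z),ray(K,T,*b,z); d=A-B; print(n,'mid',(A+B)/2,'len',np.linalg.norm(d),'axis',np.degrees(np.arctan2(d[1],d[0])))
print('tray',[ray(K,T,u,v,.012) for u,v in [(135,38),(415,16),(180,258),(415,243)]])
print('pos',s['position'],'yaw',np.degrees(np.arctan2(W[1,0],W[0,0])))
E
```

```text
low mid [0.54585 0.34395 0.021  ] len 0.08060334980632013 axis 75.11895071223982
up mid [0.55825 0.4186  0.018  ] len 0.0634085956318226 axis 72.27942537283687
roller mid [0.42965 0.35725 0.0185 ] len 0.0649006933707183 axis 85.49295957294974
tray [array([0.3748, 0.4904, 0.012 ]), array([0.6108, 0.4902, 0.012 ]), array([0.3761, 0.2869, 0.012 ]), array([0.6112, 0.2866, 0.012 ])]
pos [0.52322188 0.35935665 0.20285309] yaw 85.89872470089303
```

```bash

python3 -m inch '[{"claw":0.4,"travel":[0.11,-0.07,-0.2],"turn":-0.06},{"claw":0.4,"travel":[0.11,-0.07,-0.4],"turn":-0.06},{"claw":0.4,"travel":[0.11,-0.07,-0.6],"turn":-0.06},{"claw":0.4,"travel":[0.11,-0.07,-0.8],"turn":-0.06},{"claw":0.4,"travel":[0.11,-0.07,-0.87],"turn":-0.06}]'
python3 -m inch '[{"claw":0.4,"travel":[0,0,0],"turn":0},{"claw":-1,"travel":[0,0,0],"turn":0},{"claw":-1,"travel":[0,0,0],"turn":0},{"claw":-1,"travel":[0,0,0],"turn":0},{"claw":-1,"travel":[0,0,0],"turn":0}]' 40
python3 -m inch '[{"claw":-1,"travel":[0,0,0],"turn":0},{"claw":-1,"travel":[0,0,0.2],"turn":0},{"claw":-1,"travel":[0,0,0.4],"turn":0},{"claw":-1,"travel":[0,0,0.6],"turn":0},{"claw":-1,"travel":[0,0,0.8],"turn":0}]' 40
```

```text
clock: 8.3
position: [0.5408, 0.3437, 0.0239]
ee_rot: [-0.001, 0.793, 0.61, -0.006]
contact_force: [-0.7, -0.7, 0.6]
width: 0.0598
gripper_force: 0.0
clock: 8.8
position: [0.5476, 0.3466, 0.0318]
ee_rot: [0.0, 0.793, 0.61, 0.002]
contact_force: [0.1, 1.6, 5.2]
width: 0.0343
gripper_force: 40.2
clock: 9.3
position: [0.5461, 0.3455, 0.1916]
ee_rot: [0.0, 0.793, 0.61, 0.0]
contact_force: [0.7, 0.5, -0.2]
width: 0.0339
gripper_force: 40.2
```

```bash

python3 -m inch '[{"claw":-1,"travel":[0,-0.2,0],"turn":0.047},{"claw":-1,"travel":[0,-0.4,0],"turn":0.094},{"claw":-1,"travel":[0,-0.6,0],"turn":0.14},{"claw":-1,"travel":[0.035,-0.8,0],"turn":0.185},{"claw":-1,"travel":[0.035,-0.88,0],"turn":0.23}]'
python3 -m inch '[{"claw":-1,"travel":[0,0,0],"turn":0.23},{"claw":-1,"travel":[0,0,0],"turn":0.23},{"claw":-1,"travel":[0,0,0],"turn":0.23},{"claw":-1,"travel":[0,0,0],"turn":0.23},{"claw":-1,"travel":[0,0,0],"turn":0.23}]'
python3 -m inch '[{"claw":-1,"travel":[0,0,0],"turn":0.093},{"claw":-1,"travel":[0,0,0],"turn":0.093},{"claw":-1,"travel":[0,0,0],"turn":0.093}]'
python3 - <<'E'
from h import *
im,K,T=shot('wrist','w5.png'); s=get_state();print(s['position'],s['ee_rot'],s['qpos'][5],s['width'],s['gripper_force'])
E
```

```text
clock: 9.8
position: [0.5537, 0.1664, 0.1902]
ee_rot: [0.001, 0.525, 0.851, -0.0]
contact_force: [-0.0, 1.2, -0.3]
width: 0.0342
gripper_force: 40.2
clock: 10.3
position: [0.5532, 0.1696, 0.19]
ee_rot: [0.0, 0.189, 0.982, 0.0]
contact_force: [-0.2, 0.1, -0.3]
width: 0.0343
gripper_force: 40.2
clock: 10.6
position: [0.5532, 0.1697, 0.19]
ee_rot: [0.0, 0.047, 0.999, 0.0]
contact_force: [0.0, 0.1, -0.1]
width: 0.0342
gripper_force: 40.2
[0.553221   0.16968642 0.18992369] [9.50497310e-05 4.81330329e-02 9.98840929e-01 1.85573114e-05] -1.2970941203286515 0.03425809289477939 40.231377601157874
```

View pics/w5.png

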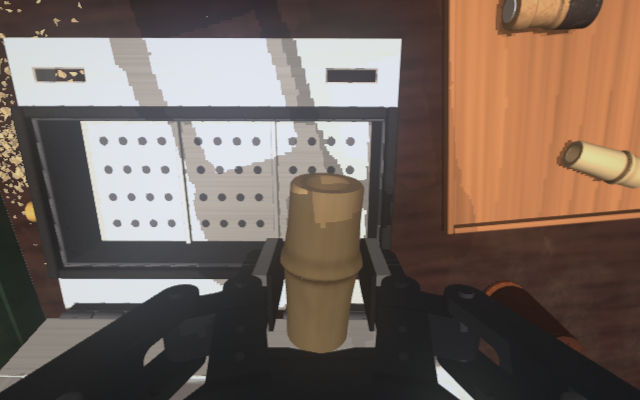

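```bash

python3 -m inch '[{"claw":-1,"travel":[0,0,-0.2],"turn":0},{"claw":-1,"travel":[0,0,-0.4],"turn":0},{"claw":-1,"travel":[0,0,-0.5],"turn":0},{"claw":-1,"travel":[0,0,-0.6],"turn":0},{"claw":-1,"travel":[0,0,-0.65],"turn":0}]'
python3 -m inch '[{"claw":-1,"travel":[0,0,0],"turn":0},{"claw":-1,"travel":[0,0,0],"turn":0}]'
```

```text
clock: 11.15
position: [0.552, 0.1696, 0.0582]
ee_rot: [-0.002, 0.048, 0.999, -0.0]
contact_force: [-11.9, 2.4, 48.3]
width: 0.034
gripper_force: 46.0
clock: 11.35
position: [0.5538, 0.1699, 0.0601]
ee_rot: [0.0, 0.047, 0.999, 0.0]
contact_force: [0.1, -0.2, 0.9]
width: 0.0341
gripper_force: 41.3
```

```bash

python3 -m inch '[{"claw":-0.1,"travel":[0,0,0],"turn":0},{"claw":0,"travel":[0,0,0],"turn":0},{"claw":0,"travel":[0,0,0],"turn":0},{"claw":0,"travel":[0,0,0],"turn":0}]'
python3 -m inch '[{"claw":0,"travel":[0,0,0.1],"turn":0},{"claw":0,"travel":[0,0,0.3],"turn":0},{"claw":0.3,"travel":[0,0,0.5],"turn":0},{"claw":0.3,"travel":[0,0,0.75],"turn":0},{"claw":0.3,"travel":[0,0,0.75],"turn":0}]'
python3 - <<'E'
from h import *
im,K,T=shot('wrist','w6.png'); s=get_state();print(s['position'],s['ee_rot'],s['width'],s['gripper_force'])
im,K,T=shot('scene','s6.png')
E
```

```text
clock: 11.75
position: [0.5535, 0.1698, 0.0599]
ee_rot: [0.0, 0.047, 0.999, 0.0]
contact_force: [0.3, -0.2, 0.4]
width: 0.0427
gripper_force: 0.0
clock: 12.25
position: [0.5576, 0.1706, 0.2172]
ee_rot: [0.007, 0.047, 0.999, 0.002]
contact_force: [1.5, 1.2, -0.0]
width: 0.0558
gripper_force: 0.0
[0.5557222  0.17023189 0.21390979] [0.00445038 0.04670992 0.99889803 0.00105166] 0.05545540859379342 0.0
```

View pics/w6.png

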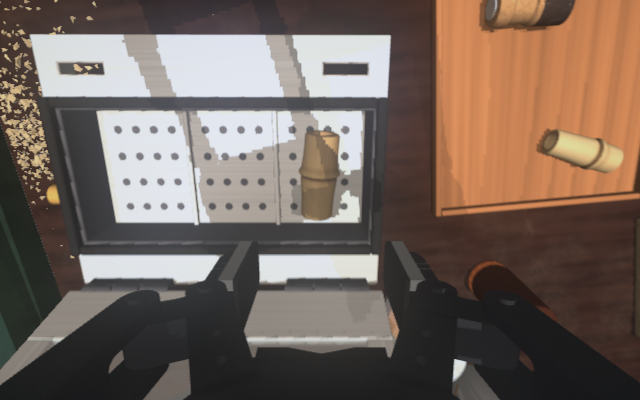

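```bash
python3 - <<'E'
from h import *
s=get_state();p=imaging.camera_params('wrist');K=np.array(p['camera_matrix'])
q=s['ee_rot']; W=np.eye(4); W[:3,:3]=R.from_quat([q[1],q[2],q[3],q[0]]).as_matrix(); W[:3,3]=s['position']; T=W@np.array(p['T_tool_cam'])
print([ray(K,T,u,v,.018) for u,v in [(545,142),(616,160)]])
E
python3 -m inch '[{"claw":0.4,"travel":[0,0.2,0],"turn":-0.23},{"claw":0.4,"travel":[0,0.4,0],"turn":-0.23},{"claw":0.4,"travel":[0,0.6,0],"turn":-0.23},{"claw":0.4,"travel":[0,0.8,0],"turn":-0.23},{"claw":0.4,"travel":[0,1,0],"turn":-0.23}]'
python3 -m inch '[{"claw":0.4,"travel":[0,0,0],"turn":-0.23},{"claw":0.4,"travel":[0,0,0],"turn":-0.23},{"claw":0.4,"travel":[0,0,0],"turn":-0.23},{"claw":0.4,"travel":[0,0,0],"turn":-0.23},{"claw":0.4,"travel":[0,0,0],"turn":-0.23}]'
python3 -m inch '[{"claw":0.4,"travel":[0,0,0],"turn":-0.11},{"claw":0.4,"travel":[0,0,0],"turn":-0.11},{"claw":0.4,"travel":[0,0,0],"turn":-0.11},{"claw":0.4,"travel":[0,0,0],"turn":-0.11}]'
python3 - <<'E'
from h import *
im,K,T=shot('wrist','w7.png'); s=get_state();print(s['position'],s['ee_rot'])
print(proj(K,T,[[.5582,.4186,.018]])); c=im[0:265,200:440,::-1]; cv2.imwrite('pics/w7c.png',cv2.resize(c,None,fx=2,fy=2))
E
```

```text
[array([0.5408, 0.3776, 0.018 ]), array([0.5639, 0.4451, 0.018 ])]
clock: 12.85
position: [0.5522, 0.3708, 0.2073]
ee_rot: [-0.001, 0.399, 0.917, -0.002]
contact_force: [0.8, 0.4, 0.2]
width: 0.06
gripper_force: 0.0
clock: 13.35
position: [0.5523, 0.3694, 0.2071]
ee_rot: [-0.001, 0.698, 0.717, -0.002]
contact_force: [-0.6, 0.9, 0.3]
width: 0.0599
gripper_force: 0.0
clock: 13.75
position: [0.5524, 0.3693, 0.2074]
ee_rot: [-0.0, 0.809, 0.588, -0.002]
contact_force: [-0.3, -0.1, 0.8]
width: 0.0598
gripper_force: 0.0
[0.55259269 0.36936339 0.20768361] [-2.08041441e-04  8.08461685e-01  5.88546191e-01 -1.74385977e-03]
[[310.2 124. ]]
```

View pics/w7c.png

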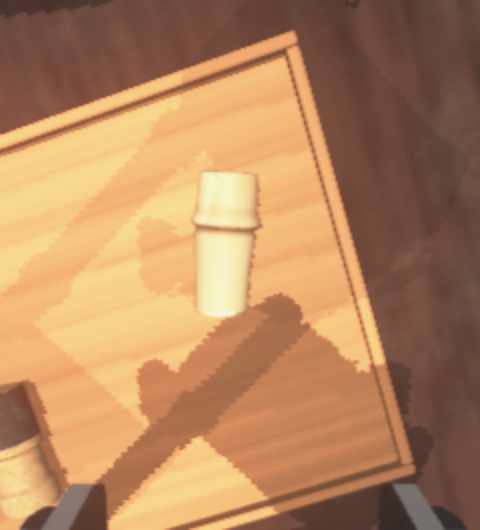

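```bash
python3 - <<'E'
from h import *
s=get_state();p=imaging.camera_params('wrist');K=np.array(p['camera_matrix'])
q=s['ee_rot']; W=np.eye(4); W[:3,:3]=R.from_quat([q[1],q[2],q[3],q[0]]).as_matrix(); W[:3,3]=s['position']; T=W@np.array(p['T_tool_cam'])
A,B=[ray(K,T,u,v,.019) for u,v in [(314.5,87),(310.5,156)]]; d=A-B
print((A+B)/2,np.linalg.norm(d),np.degrees(np.arctan2(d[1],d[0])),'yaw',np.degrees(np.arctan2(W[1,0],W[0,0])),((A+B)/2-s['position'])/.2)
E
```

```text
[0.5608 0.4195 0.019 ] 0.060239853917485556 68.3752107295223 yaw 72.10812340446753 [ 0.04103657  0.25068303 -0.94341804]
```

```bash

python3 -m inch '[{"claw":0.4,"travel":[0.04,0.245,-0.15],"turn":-0.017},{"claw":0.4,"travel":[0.04,0.245,-0.35],"turn":-0.017},{"claw":0.4,"travel":[0.04,0.245,-0.55],"turn":-0.017},{"claw":0.4,"travel":[0.04,0.245,-0.7],"turn":-0.017},{"claw":0.4,"travel":[0.04,0.245,-0.8],"turn":-0.017}]'
python3 -m inch '[{"claw":0.4,"travel":[0,0,-0.05],"turn":0},{"claw":0.4,"travel":[0,0,-0.085],"turn":0},{"claw":0.4,"travel":[0,0,-0.085],"turn":0}]'
python3 -m inch '[{"claw":0.4,"travel":[0,0,0],"turn":0},{"claw":-1,"travel":[0,0,0],"turn":0},{"claw":-1,"travel":[0,0,0],"turn":0},{"claw":-1,"travel":[0,0,0],"turn":0},{"claw":-1,"travel":[0,0,0],"turn":0}]' 40
python3 -m inch '[{"claw":-1,"travel":[0,0,0],"turn":0},{"claw":-1,"travel":[0,0,0.2],"turn":0},{"claw":-1,"travel":[0,0,0.4],"turn":0},{"claw":-1,"travel":[0,0,0.6],"turn":0},{"claw":-1,"travel":[0,0,0.85],"turn":0}]' 40
```

```text
clock: 14.3
position: [0.5593, 0.4177, 0.0455]
ee_rot: [-0.0, 0.824, 0.567, -0.003]
contact_force: [0.1, -0.1, -0.3]
width: 0.0598
gripper_force: 0.0
clock: 14.6
position: [0.5612, 0.4186, 0.0321]
ee_rot: [0.0, 0.824, 0.566, -0.0]
contact_force: [-0.2, -0.1, -0.1]
width: 0.0597
gripper_force: 0.0
clock: 15.1
position: [0.5618, 0.4192, 0.0341]
ee_rot: [-0.0, 0.824, 0.566, 0.001]
contact_force: [-0.6, -0.0, 6.3]
width: 0.0279
gripper_force: 39.5
clock: 15.6
position: [0.5605, 0.4181, 0.2025]
ee_rot: [0.0, 0.824, 0.566, -0.002]
contact_force: [1.7, 0.2, -0.8]
width: 0.0276
gripper_force: 39.8
```

```bash

python3 -m inch '[{"claw":-1,"travel":[0,-0.2,0],"turn":0.23},{"claw":-1,"travel":[0,-0.4,0],"turn":0.23},{"claw":-1,"travel":[0,-0.6,0],"turn":0.23},{"claw":-1,"travel":[0,-0.8,0],"turn":0.23},{"claw":-1,"travel":[0,-0.9,0],"turn":0.23}]'
python3 -m inch '[{"claw":-1,"travel":[-0.08,-0.2,0],"turn":0.23},{"claw":-1,"travel":[-0.08,-0.4,0],"turn":0.23},{"claw":-1,"travel":[-0.08,-0.6,0],"turn":0.23},{"claw":-1,"travel":[-0.08,-0.73,0],"turn":0.23},{"claw":-1,"travel":[-0.08,-0.73,0],"turn":0.23}]'
python3 -m inch '[{"claw":-1,"travel":[0,0,0],"turn":0.126},{"claw":-1,"travel":[0,0,0],"turn":0.126},{"claw":-1,"travel":[0,0,0],"turn":0.126},{"claw":-1,"travel":[0,0,-0.1],"turn":0.126}]'
python3 -m inch '[{"claw":-1,"travel":[0,0,-0.2],"turn":0},{"claw":-1,"travel":[0,0,-0.4],"turn":0},{"claw":-1,"travel":[0,0,-0.45],"turn":0},{"claw":-1,"travel":[0,0,-0.5],"turn":0},{"claw":-1,"travel":[0,0,-0.5],"turn":0}]'
```

```text
clock: 16.1
position: [0.5609, 0.2356, 0.2026]
ee_rot: [0.0, 0.569, 0.822, -0.001]
contact_force: [0.4, 0.3, 0.3]
width: 0.028
gripper_force: 39.8
clock: 16.6
position: [0.5452, 0.0893, 0.2027]
ee_rot: [0.0, 0.243, 0.97, -0.001]
contact_force: [-0.1, 0.8, -0.2]
width: 0.0278
gripper_force: 39.8
clock: 17.0
position: [0.5474, 0.0927, 0.1848]
ee_rot: [0.003, 0.048, 0.999, 0.0]
contact_force: [0.1, 0.9, -0.2]
width: 0.028
gripper_force: 39.8
clock: 17.5
position: [0.5456, 0.0928, 0.0826]
ee_rot: [-0.0, 0.048, 0.999, 0.0]
contact_force: [-0.6, 0.6, -0.1]
width: 0.0281
gripper_force: 39.8
```

Now lower the last 20 mm slowly, release and back off.

```bash

python3 -m inch '[{"claw":-1,"travel":[0,0,-0.03],"turn":0},{"claw":-1,"travel":[0,0,-0.06],"turn":0},{"claw":-1,"travel":[0,0,-0.08],"turn":0},{"claw":-1,"travel":[0,0,-0.1],"turn":0},{"claw":-1,"travel":[0,0,-0.1],"turn":0}]'
python3 -m inch '[{"claw":-0.2,"travel":[0,0,0],"turn":0},{"claw":0,"travel":[0,0,0],"turn":0},{"claw":0,"travel":[0,0,0],"turn":0},{"claw":0,"travel":[0,0,0],"turn":0}]'
python3 -m inch '[{"claw":0,"travel":[0,0,0.1],"turn":0},{"claw":0,"travel":[0,0,0.3],"turn":0},{"claw":0.3,"travel":[0,0,0.5],"turn":0},{"claw":0.3,"travel":[0,0,0.75],"turn":0},{"claw":0.3,"travel":[-0.1,0,0.9],"turn":0}]'
python3 -m inch '[{"claw":0.3,"travel":[0,0,0],"turn":0},{"claw":0.3,"travel":[0,0,0],"turn":0}]'
python3 - <<'E'
from h import *
im,K,T=shot('wrist','w8.png'); s=get_state();print(s['position'],s['ee_rot'])
im2,K2,T2=shot('scene','s8.png')
a=im[:300,:,::-1]; cv2.imwrite('pics/v8.png',np.vstack([a, cv2.resize(im2[90:310,200:440,::-1],(640,587))[:300]]) )
E
```

```text
clock: 18.0
position: [0.545, 0.0928, 0.0623]
ee_rot: [-0.0, 0.048, 0.999, -0.0]
contact_force: [0.7, -0.6, -0.1]
width: 0.0282
gripper_force: 39.8
clock: 18.4
position: [0.5455, 0.0928, 0.0628]
ee_rot: [0.0, 0.048, 0.999, 0.0]
contact_force: [-0.1, -0.2, -0.3]
width: 0.0425
gripper_force: 0.0
clock: 18.9
position: [0.5286, 0.0928, 0.2466]
ee_rot: [0.004, 0.048, 0.999, 0.0]
contact_force: [0.5, -0.7, 1.3]
width: 0.0554
gripper_force: 0.0
clock: 19.1
position: [0.5253, 0.0928, 0.2435]
ee_rot: [0.001, 0.048, 0.999, 0.0]
contact_force: [0.0, 0.8, -0.1]
width: 0.0553
gripper_force: 0.0
[0.5249831  0.09276281 0.24216956] [-2.25839228e-04  4.82465033e-02  9.98835434e-01  5.81871564e-06]
```

View pics/v8.png

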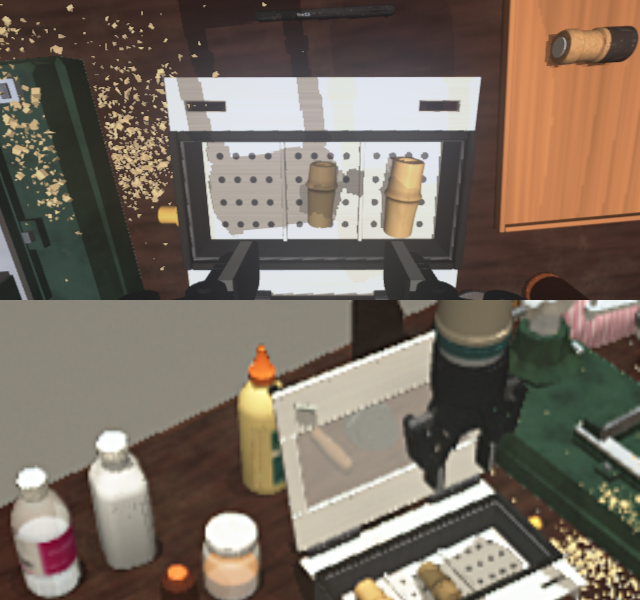

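```bash

python3 -m inch '[{"claw":-1,"travel":[0,0,0.2],"turn":0},{"claw":-1,"travel":[0,0,0.4],"turn":0},{"claw":-1,"travel":[0,0,0.6],"turn":0},{"claw":-1,"travel":[0,0,0.8],"turn":0},{"claw":-1,"travel":[0.1,0,0.8],"turn":0}]' 40
python3 -m inch '[{"claw":-1,"travel":[0.2,0,0],"turn":0},{"claw":-1,"travel":[0.4,-0.05,0],"turn":0},{"claw":-1,"travel":[0.6,-0.1,0],"turn":0},{"claw":-1,"travel":[0.8,-0.1,0],"turn":0},{"claw":-1,"travel":[0.95,-0.1,0],"turn":0}]'
python3 -m inch '[{"claw":-1,"travel":[0,0,0],"turn":0},{"claw":-1,"travel":[0,0,-0.2],"turn":0},{"claw":-1,"travel":[0,0,-0.4],"turn":0},{"claw":-1,"travel":[0,0,-0.6],"turn":0},{"claw":-1,"travel":[0,0,-0.7],"turn":0}]'
python3 -m inch '[{"claw":-1,"travel":[0,0,0],"turn":0},{"claw":-1,"travel":[0,0,0],"turn":0}]'
```

```text
clock: 19.7
position: [0.5461, 0.093, 0.4079]
ee_rot: [0.004, 0.048, 0.999, 0.0]
contact_force: [0.0, 0.5, 0.4]
width: 0.0
gripper_force: 0.0
clock: 20.2
position: [0.738, 0.0721, 0.3987]
ee_rot: [-0.002, 0.049, 0.999, -0.0]
contact_force: [0.8, 0.1, 1.4]
width: -0.0
gripper_force: 0.0
clock: 20.7
position: [0.7324, 0.0728, 0.2565]
ee_rot: [-0.005, 0.048, 0.999, -0.0]
contact_force: [-0.8, 0.4, 0.6]
width: 0.0001
gripper_force: 0.0
clock: 20.9
position: [0.7351, 0.0728, 0.2623]
ee_rot: [-0.001, 0.048, 0.999, 0.0]
contact_force: [0.8, 0.3, 0.4]
width: 0.0001
gripper_force: 0.0
```

```bash

python3 -m inch '[{"claw":-1,"travel":[-0.07,0.006,0],"turn":0},{"claw":-1,"travel":[-0.14,0.013,0],"turn":0},{"claw":-1,"travel":[-0.2,0.019,0],"turn":0},{"claw":-1,"travel":[-0.26,0.025,0],"turn":0},{"claw":-1,"travel":[-0.32,0.03,0],"turn":0}]'
python3 -m inch '[{"claw":-1,"travel":[-0.05,0.005,0],"turn":0},{"claw":-1,"travel":[-0.1,0.01,0],"turn":0},{"claw":-1,"travel":[-0.15,0.014,0],"turn":0},{"claw":-1,"travel":[-0.2,0.019,0],"turn":0},{"claw":-1,"travel":[-0.2,0.019,0],"turn":0}]'
python3 -m inch '[{"claw":-1,"travel":[0,0,0.15],"turn":0},{"claw":-1,"travel":[0,0,0.35],"turn":0},{"claw":-1,"travel":[0,0,0.55],"turn":0},{"claw":-1,"travel":[0,0,0.6],"turn":0},{"claw":-1,"travel":[0,0,0.6],"turn":0}]'
python3 - <<'E'
from h import *
shot('side','d9.png'); 
E
```

```text
clock: 21.4
position: [0.6737, 0.0787, 0.2667]
ee_rot: [0.005, 0.048, 0.999, 0.0]
contact_force: [3.1, -0.1, 2.8]
width: 0.0001
gripper_force: 1.2
clock: 21.9
position: [0.6293, 0.0829, 0.2626]
ee_rot: [-0.001, 0.048, 0.999, 0.0]
contact_force: [-0.2, -0.2, 0.3]
width: -0.0003
gripper_force: 0.0
clock: 22.4
position: [0.632, 0.0826, 0.3844]
ee_rot: [0.002, 0.048, 0.999, 0.0]
contact_force: [0.7, 0.5, -1.0]
width: -0.0001
gripper_force: 0.0
```

```bash
for i in 1 2 3 4 5 6; do python3 -m inch '[{"claw":-1,"travel":[0,0,0],"turn":0},{"claw":-1,"travel":[0,0,0],"turn":0},{"claw":-1,"travel":[0,0,0],"turn":0},{"claw":-1,"travel":[0,0,0],"turn":0},{"claw":-1,"travel":[0,0,0],"turn":0}]' | grep -E 'clock|contact'; done
python3 - <<'E'
from h import *
im,K,T=shot('wrist','w10.png'); im2,K2,T2=shot('side','d10.png'); s=get_state();print(s['position'],s['ee_rot'])
np.save('w10T.npy',T)
cv2.imwrite('pics/v10.png',np.vstack([im[:340,:,::-1], cv2.resize(im2[90:240,230:440,::-1],None,fx=1.7,fy=1.7,interpolation=cv2.INTER_CUBIC)[:,:640] if 0 else cv2.copyMakeBorder(cv2.resize(im2[90:240,230:440,::-1],None,fx=1.7,fy=1.7),0,0,0,640-357,cv2.BORDER_CONSTANT)]))
E
```

```text
clock: 22.95
contact_force: [-0.2, -0.3, -0.3]
clock: 23.45
contact_force: [0.4, 0.1, 0.2]
clock: 23.95
contact_force: [-0.3, 0.7, -0.0]
clock: 24.45
contact_force: [0.2, 0.7, -0.0]
clock: 24.95
contact_force: [0.2, 0.0, 0.4]
clock: 25.45
contact_force: [-0.2, 0.8, 0.1]
[0.63138553 0.08261941 0.38268505] [1.42092583e-05 4.82263809e-02 9.98836430e-01 4.81247988e-05]
```

View pics/v10.png

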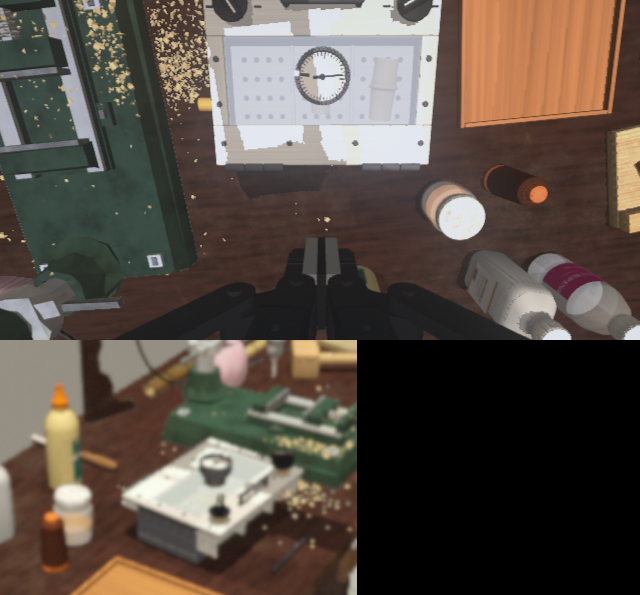

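```bash

python3 -m inch '[{"claw":-1,"travel":[-0.2,0.02,0],"turn":0},{"claw":-1,"travel":[-0.4,0.04,0],"turn":0},{"claw":-1,"travel":[-0.6,0.067,-0.1],"turn":0},{"claw":-1,"travel":[-0.655,0.067,-0.3],"turn":0},{"claw":-1,"travel":[-0.655,0.067,-0.5],"turn":0}]'
python3 -m inch '[{"claw":-1,"travel":[0,0,-0.2],"turn":0},{"claw":-1,"travel":[0,0,-0.31],"turn":0},{"claw":-1,"travel":[0,0,-0.31],"turn":0},{"claw":-1,"travel":[0,0,-0.31],"turn":0}]'
python3 - <<'E'
from h import *
im,K,T=shot('wrist','w11.png'); s=get_state();print(s['position'],s['ee_rot'])
np.savez('w11.npz',K=K,T=T)
cv2.imwrite('pics/v11.png',cv2.resize(im[0:250,90:550,::-1],None,fx=1.73,fy=1.73,interpolation=cv2.INTER_CUBIC))
E
```

```text
clock: 26.05
position: [0.4986, 0.0963, 0.2834]
ee_rot: [0.002, 0.048, 0.999, 0.0]
contact_force: [1.6, 0.4, -0.9]
width: -0.0007
gripper_force: 0.0
clock: 26.45
position: [0.5008, 0.096, 0.2213]
ee_rot: [0.0, 0.048, 0.999, 0.0]
contact_force: [0.1, 0.2, 0.6]
width: 0.0
gripper_force: 0.0
[0.50152452 0.09605579 0.22214838] [1.35665129e-03 4.82406259e-02 9.98834805e-01 1.85748365e-04]
```

View pics/v11.png

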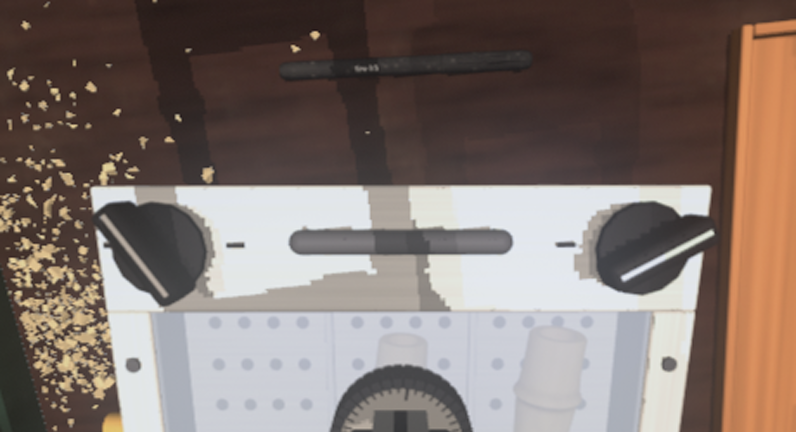

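```bash
python3 - <<'E'
from h import *
d=np.load('w11.npz');K,T=d['K'],d['T']
f=lambda x,y,z: ray(K,T,90+x/1.73,y/1.73,z)
C=np.array([.5455,.092]); a=np.radians(-5.5); Rm=np.array([[np.cos(a),-np.sin(a)],[np.sin(a),np.cos(a)]])
for n,A,B in [('l',(622,278),(714,233)),('r',(104,214),(167,297))]:
    P,Q=f(*A,.127),f(*B,.127); e=Q-P; m=(P+Q)[:2]/2; print(n,'mid',m,'len',np.linalg.norm(e),'axis',np.degrees(np.arctan2(e[1],e[0]))%180,'chamber',Rm.T@(m-C))
print('nominal',[(C+Rm@np.array([-.084,s*.097])).round(4) for s in (1,-1)])
e=f(565,244,.088)-f(236,245,.088); print('engraved axis',np.degrees(np.arctan2(e[1],e[0])), 'mid',(f(565,244,.088)+f(236,245,.088))/2)
print('lid front corners',f(92,187,.088),f(711,186,.088))
im=cv2.imread('pics/w10.png'); T=np.load('w10T.npy'); g=ray(K,T,322,75,.125); print('gauge',g, Rm.T@(g[:2]-C))
E
```

```text
l mid [0.47055 0.1968 ] len 0.03576492695365113 axis 111.83115807117247 chamber [-0.08464958  0.09713388]
r mid [0.452   0.00295] len 0.03600347205478941 axis 27.276763383113664 chamber [-0.08453448 -0.09760161]
nominal [array([0.4712, 0.1966]), array([0.4526, 0.0035])]
engraved axis 84.64795402974815 mid [0.4611  0.09945 0.088  ]
lid front corners [ 0.4248 -0.0271  0.088 ] [0.4494 0.2314 0.088 ]
gauge [0.5353 0.0921 0.125 ] [-0.01016263 -0.00087809]
```

```bash

python3 -m inch '[{"claw":-0.2,"travel":[-0.15,0.2,0],"turn":-0.23},{"claw":-0.2,"travel":[-0.15,0.4,0],"turn":-0.23},{"claw":-0.2,"travel":[-0.15,0.503,0],"turn":-0.23},{"claw":-0.2,"travel":[-0.15,0.503,0],"turn":-0.23},{"claw":-0.2,"travel":[-0.15,0.503,0],"turn":-0.23}]'
python3 -m inch '[{"claw":-0.2,"travel":[0,0,0],"turn":-0.118},{"claw":-0.2,"travel":[0,0,0],"turn":-0.118},{"claw":-0.2,"travel":[0,0,0],"turn":-0.118},{"claw":-0.2,"travel":[0,0,0],"turn":-0.118}]'
python3 -m inch '[{"claw":-0.2,"travel":[0,0,-0.15],"turn":0},{"claw":-0.2,"travel":[0,0,-0.3],"turn":0},{"claw":-0.2,"travel":[0,0,-0.37],"turn":0},{"claw":-0.2,"travel":[0,0,-0.44],"turn":0},{"claw":-0.2,"travel":[0,0,-0.44],"turn":0}]'
python3 - <<'E'
from h import *
s=get_state(); q=s['ee_rot']; m=R.from_quat([q[1],q[2],q[3],q[0]]).as_matrix(); print(s['position'],'yaw',np.degrees(np.arctan2(m[1,0],m[0,0])),s['qpos'][5])
E
```

```text
clock: 27.0
position: [0.4716, 0.1979, 0.223]
ee_rot: [0.002, 0.4, 0.916, 0.001]
contact_force: [-1.1, 0.2, 0.5]
width: 0.0341
gripper_force: 0.0
clock: 27.4
position: [0.4717, 0.197, 0.2227]
ee_rot: [0.001, 0.56, 0.828, 0.002]
contact_force: [-0.4, 0.6, -0.9]
width: 0.0341
gripper_force: 0.0
clock: 27.9
position: [0.47, 0.1965, 0.1321]
ee_rot: [-0.001, 0.56, 0.829, -0.001]
contact_force: [-0.6, 0.4, 0.1]
width: 0.0343
gripper_force: 0.0
[0.47002185 0.196463   0.13207089] yaw 111.91183345826782 -0.12315528811853234
```

Close on the bar, turn −27.3° clockwise (turn negative about z) to line up.

```bash

python3 -m inch '[{"claw":-1,"travel":[0,0,0],"turn":0},{"claw":-1,"travel":[0,0,0],"turn":0},{"claw":-1,"travel":[0,0,0],"turn":0},{"claw":-1,"travel":[0,0,0],"turn":0}]' 40
python3 -m inch '[{"claw":-1,"travel":[0,0,0],"turn":-0.04},{"claw":-1,"travel":[0,0,0],"turn":-0.08},{"claw":-1,"travel":[0,0,0],"turn":-0.12},{"claw":-1,"travel":[0,0,0],"turn":-0.152},{"claw":-1,"travel":[0,0,0],"turn":-0.152}]'
python3 -c "
from h import *
s=get_state();print(s['moment'],s['contact_force'])"
```

```text
clock: 28.3
position: [0.4705, 0.1966, 0.1337]
ee_rot: [0.0, 0.56, 0.828, 0.0]
contact_force: [-2.2, -1.2, 3.9]
width: 0.0106
gripper_force: 44.7
clock: 28.8
position: [0.47, 0.1964, 0.1331]
ee_rot: [0.0, 0.74, 0.672, -0.0]
contact_force: [-2.9, -1.4, 4.3]
width: 0.0106
gripper_force: 44.7
[-0.22766089  0.44625525 -0.01668813] [-2.9180856  -1.41050553  4.33966906]
```

```bash

python3 -m inch '[{"claw":-1,"travel":[0,0,-0.02],"turn":0},{"claw":-1,"travel":[0,0,-0.04],"turn":0},{"claw":-1,"travel":[0,0,-0.06],"turn":0},{"claw":-1,"travel":[0,0,-0.068],"turn":0},{"claw":-1,"travel":[0,0,-0.068],"turn":0}]'
python3 -m inch '[{"claw":-1,"travel":[0,0,-0.004],"turn":0},{"claw":-1,"travel":[0,0,-0.007],"turn":0},{"claw":-1,"travel":[0,0,-0.007],"turn":0}]'
```

```text
clock: 29.3
position: [0.4701, 0.1965, 0.1205]
ee_rot: [0.0, 0.74, 0.673, -0.0]
contact_force: [-4.8, -2.1, 12.2]
width: 0.0106
gripper_force: 45.8
clock: 29.6
position: [0.4701, 0.1965, 0.1204]
ee_rot: [0.0, 0.739, 0.673, 0.0]
contact_force: [-7.8, -2.3, 20.3]
width: 0.0108
gripper_force: 46.9
```

```bash

python3 -m inch '[{"claw":-1,"travel":[0,0,0],"turn":-0.04},{"claw":-1,"travel":[0,0,0],"turn":-0.08},{"claw":-1,"travel":[0,0,0],"turn":-0.12},{"claw":-1,"travel":[0,0,0],"turn":-0.16},{"claw":-1,"travel":[0,0,0],"turn":-0.2}]'
python3 -m inch '[{"claw":-1,"travel":[0,0,0],"turn":-0.04},{"claw":-1,"travel":[0,0,0],"turn":-0.08},{"claw":-1,"travel":[0,0,0],"turn":-0.12},{"claw":-1,"travel":[0,0,0],"turn":-0.16},{"claw":-1,"travel":[0,0,0],"turn":-0.2}]'
python3 -m inch '[{"claw":-1,"travel":[0,0,0],"turn":-0.04},{"claw":-1,"travel":[0,0,0],"turn":-0.08},{"claw":-1,"travel":[0,0,0],"turn":-0.105},{"claw":-1,"travel":[0,0,0],"turn":-0.105}]'
python3 -c "
from h import *
s=get_state(); q=s['ee_rot']; m=R.from_quat([q[1],q[2],q[3],q[0]]).as_matrix(); print(s['position'],'yaw',np.degrees(np.arctan2(m[1,0],m[0,0])),s['moment'],s['width'])"
```

```text
clock: 30.1
position: [0.4695, 0.1966, 0.1203]
ee_rot: [-0.0, 0.912, 0.409, -0.0]
contact_force: [-8.8, -1.4, 22.3]
width: 0.0107
gripper_force: 47.0
clock: 30.6
position: [0.469, 0.1972, 0.1203]
ee_rot: [-0.001, 0.994, 0.107, -0.001]
contact_force: [-9.5, -0.7, 22.2]
width: 0.0107
gripper_force: 47.0
clock: 31.0
position: [0.4689, 0.1975, 0.1204]
ee_rot: [-0.001, 0.998, -0.055, -0.001]
contact_force: [-9.1, 1.1, 22.4]
width: 0.0104
gripper_force: 47.0
[0.46894008 0.19753391 0.12035374] yaw -6.356513809106861 [0.07557689 1.71152262 0.15912187] 0.010365976858870772
```

```bash

python3 -m inch '[{"claw":-1,"travel":[0,0,0.015],"turn":0},{"claw":-0.2,"travel":[0,0,0.015],"turn":0},{"claw":-0.2,"travel":[0,0,0.015],"turn":0},{"claw":-0.2,"travel":[0,0,0.015],"turn":0}]'
python3 -m inch '[{"claw":-0.2,"travel":[0,0,0.1],"turn":0},{"claw":-0.2,"travel":[0,0,0.3],"turn":0},{"claw":-0.2,"travel":[0,0,0.4],"turn":0},{"claw":-0.2,"travel":[0,0,0.4],"turn":0},{"claw":-0.2,"travel":[0,0,0.4],"turn":0}]'
python3 -m inch '[{"claw":-0.2,"travel":[-0.03,-0.2,0],"turn":0.05},{"claw":-0.2,"travel":[-0.05,-0.4,0],"turn":0.1},{"claw":-0.2,"travel":[-0.07,-0.6,0],"turn":0.14},{"claw":-0.2,"travel":[-0.0915,-0.8,0],"turn":0.187},{"claw":-0.2,"travel":[-0.0915,-0.968,0],"turn":0.187}]'
python3 -m inch '[{"claw":-0.2,"travel":[0,0,0],"turn":0},{"claw":-0.2,"travel":[0,0,0],"turn":0},{"claw":-0.2,"travel":[0,0,0],"turn":0}]'
python3 - <<'E'
from h import *
s=get_state(); q=s['ee_rot']; m=R.from_quat([q[1],q[2],q[3],q[0]]).as_matrix(); print(s['position'],'yaw',np.degrees(np.arctan2(m[1,0],m[0,0])),s['qpos'][5])
im,K,T=shot('wrist','w12.png'); np.savez('w12.npz',K=K,T=T); im,K,T=shot('side','d12.png')
E
```

```text
clock: 31.4
position: [0.4709, 0.1967, 0.1204]
ee_rot: [-0.0, 0.998, -0.056, 0.0]
contact_force: [-1.0, -1.4, 0.3]
width: 0.0341
gripper_force: 0.0
clock: 31.9
position: [0.4704, 0.1965, 0.2002]
ee_rot: [0.0, 0.998, -0.056, -0.0]
contact_force: [0.1, -0.2, -0.5]
width: 0.0342
gripper_force: 0.0
clock: 32.4
position: [0.4503, 0.0018, 0.1988]
ee_rot: [-0.001, 0.971, 0.237, -0.002]
contact_force: [0.3, 0.1, -0.4]
width: 0.034
gripper_force: 0.0
clock: 32.7
position: [0.4515, 0.0038, 0.1996]
ee_rot: [-0.001, 0.972, 0.235, -0.001]
contact_force: [0.3, -0.6, -0.4]
width: 0.0341
gripper_force: 0.0
[0.45152363 0.00377643 0.19964663] yaw 27.23794755690792 0.948797063633043
```

```bash

python3 -m inch '[{"claw":-0.2,"travel":[0,0,-0.15],"turn":0},{"claw":-0.2,"travel":[0,0,-0.25],"turn":0},{"claw":-0.2,"travel":[0,0,-0.33],"turn":0},{"claw":-0.2,"travel":[0,0,-0.33],"turn":0}]'
python3 -m inch '[{"claw":-1,"travel":[0,0,0],"turn":0},{"claw":-1,"travel":[0,0,0],"turn":0},{"claw":-1,"travel":[0,0,0],"turn":0},{"claw":-1,"travel":[0,0,0],"turn":0}]' 40
python3 -m inch '[{"claw":-1,"travel":[0,0,0],"turn":0.04},{"claw":-1,"travel":[0,0,0],"turn":0.08},{"claw":-1,"travel":[0,0,0],"turn":0.12},{"claw":-1,"travel":[0,0,0],"turn":0.16},{"claw":-1,"travel":[0,0,0],"turn":0.2}]'
python3 -m inch '[{"claw":-1,"travel":[0,0,0],"turn":0.04},{"claw":-1,"travel":[0,0,0],"turn":0.08},{"claw":-1,"travel":[0,0,0],"turn":0.118},{"claw":-1,"travel":[0,0,0],"turn":0.118}]'
python3 -c "
from h import *
s=get_state(); q=s['ee_rot']; m=R.from_quat([q[1],q[2],q[3],q[0]]).as_matrix(); print(s['position'],'yaw',np.degrees(np.arctan2(m[1,0],m[0,0])),s['moment'],s['width'])"
```

```text
clock: 33.2
position: [0.4503, 0.0043, 0.1327]
ee_rot: [-0.001, 0.972, 0.236, -0.002]
contact_force: [-0.8, 0.5, -0.7]
width: 0.034
gripper_force: 0.0
clock: 33.6
position: [0.4528, 0.0033, 0.1355]
ee_rot: [0.0, 0.972, 0.235, 0.001]
contact_force: [-0.7, 1.2, 1.8]
width: 0.0107
gripper_force: 44.2
clock: 34.1
position: [0.4521, 0.0039, 0.1355]
ee_rot: [-0.001, 0.851, 0.526, 0.001]
contact_force: [-1.8, 3.6, 4.5]
width: 0.0108
gripper_force: 44.5
clock: 34.5
position: [0.4515, 0.004, 0.1353]
ee_rot: [-0.001, 0.741, 0.672, 0.001]
contact_force: [-1.7, 4.6, 4.2]
width: 0.0106
gripper_force: 44.5
[0.45149959 0.00402842 0.13526479] yaw 84.4075363842776 [0.8587422  0.42711391 0.03440327] 0.010631509728292783
```

```bash

python3 -m inch '[{"claw":-1,"travel":[0,0,-0.02],"turn":0},{"claw":-1,"travel":[0,0,-0.04],"turn":0},{"claw":-1,"travel":[0,0,-0.06],"turn":0},{"claw":-1,"travel":[0,0,-0.07],"turn":0},{"claw":-1,"travel":[0,0,-0.07],"turn":0}]'
python3 -m inch '[{"claw":-1,"travel":[0,0,-0.004],"turn":0},{"claw":-1,"travel":[0,0,-0.008],"turn":0},{"claw":-1,"travel":[0,0,-0.008],"turn":0}]'
```

```text
clock: 35.0
position: [0.4516, 0.004, 0.1219]
ee_rot: [-0.001, 0.742, 0.671, 0.001]
contact_force: [-4.8, 5.7, 11.1]
width: 0.0109
gripper_force: 45.4
clock: 35.3
position: [0.4517, 0.004, 0.1217]
ee_rot: [-0.001, 0.742, 0.671, 0.001]
contact_force: [-6.9, 6.3, 21.4]
width: 0.0107
gripper_force: 46.8
```

```bash

python3 -m inch '[{"claw":-1,"travel":[0,0,0],"turn":-0.04},{"claw":-1,"travel":[0,0,0],"turn":-0.08},{"claw":-1,"travel":[0,0,0],"turn":-0.12},{"claw":-1,"travel":[0,0,0],"turn":-0.16},{"claw":-1,"travel":[0,0,0],"turn":-0.2}]'
python3 -m inch '[{"claw":-1,"travel":[0,0,0],"turn":-0.04},{"claw":-1,"travel":[0,0,0],"turn":-0.08},{"claw":-1,"travel":[0,0,0],"turn":-0.12},{"claw":-1,"travel":[0,0,0],"turn":-0.16},{"claw":-1,"travel":[0,0,0],"turn":-0.2}]'
python3 -m inch '[{"claw":-1,"travel":[0,0,0],"turn":-0.04},{"claw":-1,"travel":[0,0,0],"turn":-0.08},{"claw":-1,"travel":[0,0,0],"turn":-0.105},{"claw":-1,"travel":[0,0,0],"turn":-0.105}]'
python3 -c "
from h import *
s=get_state(); q=s['ee_rot']; m=R.from_quat([q[1],q[2],q[3],q[0]]).as_matrix(); print(s['position'],'yaw',np.degrees(np.arctan2(m[1,0],m[0,0])),s['moment'],s['width'])"
python3 -m inch '[{"claw":-1,"travel":[0,0,0.015],"turn":0},{"claw":-0.2,"travel":[0,0,0.015],"turn":0},{"claw":-0.2,"travel":[0,0,0.015],"turn":0},{"claw":-0.2,"travel":[0,0,0.015],"turn":0}]'
python3 -m inch '[{"claw":-0.2,"travel":[0,0,0.1],"turn":0},{"claw":-0.2,"travel":[0,0,0.3],"turn":0},{"claw":-0.2,"travel":[0,0,0.45],"turn":0},{"claw":-0.2,"travel":[0,0,0.45],"turn":0}]'
```

```text
clock: 35.8
position: [0.4526, 0.0037, 0.1217]
ee_rot: [0.0, 0.914, 0.407, 0.001]
contact_force: [-5.5, 4.2, 20.7]
width: 0.0108
gripper_force: 46.6
clock: 36.3
position: [0.4531, 0.0029, 0.1217]
ee_rot: [0.001, 0.995, 0.105, 0.002]
contact_force: [-3.1, 2.4, 18.4]
width: 0.0109
gripper_force: 46.4
clock: 36.7
position: [0.4532, 0.0024, 0.1218]
ee_rot: [0.001, 0.998, -0.058, 0.002]
contact_force: [-3.5, 1.3, 18.5]
width: 0.0106
gripper_force: 46.4
[0.45318235 0.00235998 0.12175235] yaw -6.609701392115949 [0.2641995  0.83354945 0.15983788] 0.010636954835082901
clock: 37.1
position: [0.4521, 0.0027, 0.1219]
ee_rot: [0.0, 0.998, -0.057, -0.0]
contact_force: [-0.0, 0.3, -0.2]
width: 0.0342
gripper_force: 0.0
clock: 37.5
position: [0.4549, 0.0024, 0.2157]
ee_rot: [0.001, 0.998, -0.056, 0.004]
contact_force: [0.3, -0.2, 0.4]
width: 0.0341
gripper_force: 0.0
```

```bash

python3 -m inch '[{"claw":-1,"travel":[0.1,0.1,0.07],"turn":0.23},{"claw":-1,"travel":[0.2,0.2,0.07],"turn":0.23},{"claw":-1,"travel":[0.3,0.3,0.07],"turn":0.23},{"claw":-1,"travel":[0.4125,0.45,0.07],"turn":0.23},{"claw":-1,"travel":[0.4125,0.45,0.07],"turn":0.23}]'
for i in 1 2 3; do echo; done
python3 -m inch '[{"claw":-1,"travel":[0,0,0],"turn":0.23},{"claw":-1,"travel":[0,0,0],"turn":0.23},{"claw":-1,"travel":[0,0,0],"turn":0.23},{"claw":-1,"travel":[0,0,0],"turn":0.23},{"claw":-1,"travel":[0,0,0],"turn":0.23}]' | tail -5
python3 -m inch '[{"claw":-1,"travel":[0,0,0],"turn":0.23},{"claw":-1,"travel":[0,0,0],"turn":0.23},{"claw":-1,"travel":[0,0,0],"turn":0.23},{"claw":-1,"travel":[0,0,0],"turn":0.23},{"claw":-1,"travel":[0,0,0],"turn":0.23}]' | tail -5
python3 -m inch '[{"claw":-1,"travel":[0,0,0],"turn":0.23},{"claw":-1,"travel":[0,0,0],"turn":0.23},{"claw":-1,"travel":[0,0,0],"turn":0.23},{"claw":-1,"travel":[0,0,0],"turn":0.23},{"claw":-1,"travel":[0,0,0],"turn":0.23}]' | tail -5
python3 -m inch '[{"claw":-1,"travel":[0,0,0],"turn":0.084},{"claw":-1,"travel":[0,0,0],"turn":0.084},{"claw":-1,"travel":[0,0,0],"turn":0.084},{"claw":-1,"travel":[0,0,0],"turn":0.084}]'
python3 - <<'E'
from h import *
im,K,T=shot('wrist','w13.png'); s=get_state();print(s['position'],s['ee_rot']); np.savez('w13.npz',K=K,T=T)
print('gauge px',proj(K,T,[[.5385,.0927,.125],[.4706,.1967,.116],[.4522,.0031,.116]]))
g=proj(K,T,[[.5385,.0927,.125]])[0].astype(int)
c=cv2.resize(im[max(g[1]-55,0):g[1]+55,g[0]-55:g[0]+55],(440,440),interpolation=cv2.INTER_CUBIC)
top=cv2.resize(im[40:240,150:490],(800,471))[:, :]; 
a=cv2.resize(im[20:230,150:490],(356,220)); b=np.zeros((440,356,3),np.uint8); b[:220]=a
cv2.imwrite('pics/v13.png',np.hstack([c,b])[:,:,::-1])
E
```

```text
clock: 38.0
position: [0.537, 0.0958, 0.2245]
ee_rot: [-0.001, 0.953, 0.304, 0.0]
contact_force: [-0.0, -1.5, -0.1]
width: 0.0
gripper_force: 0.0



position: [0.534, 0.0928, 0.2245]
ee_rot: [-0.001, 0.785, 0.62, -0.001]
contact_force: [-0.3, -0.7, 0.7]
width: 0.0
gripper_force: 0.0
position: [0.5341, 0.0928, 0.2245]
ee_rot: [-0.001, 0.515, 0.857, -0.001]
contact_force: [-0.1, -0.8, -1.0]
width: -0.0001
gripper_force: 0.0
position: [0.5341, 0.0928, 0.2246]
ee_rot: [-0.001, 0.178, 0.984, -0.0]
contact_force: [0.0, -0.0, 0.1]
width: 0.0
gripper_force: 0.0
clock: 39.9
position: [0.5342, 0.0929, 0.2251]
ee_rot: [-0.001, 0.051, 0.999, -0.0]
contact_force: [0.2, -0.3, 1.3]
width: 0.0
gripper_force: 0.0
[0.53434434 0.09290923 0.22534348] [-5.89834386e-04  5.09764249e-02  9.98699680e-01 -6.98714016e-05]
gauge px [[322.5 211.7]
 [471.1  92.8]
 [172.2  95.1]]
```

View pics/v13.png

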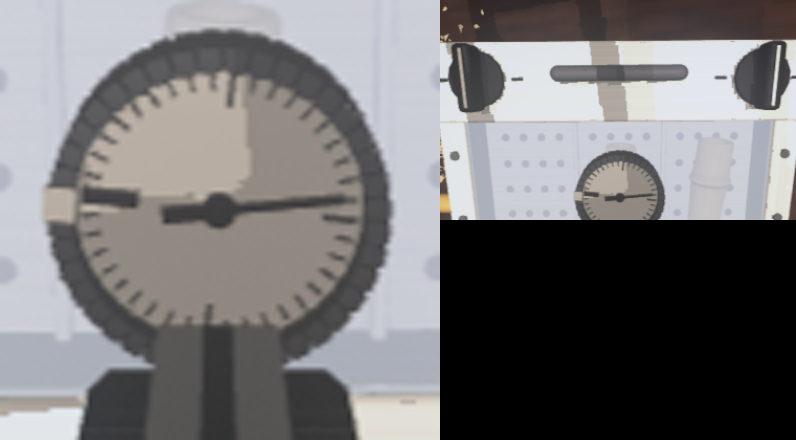

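```bash
cat > dial.py <<'E'
from h import *
import sys
def dial(im,K,T,z=.124,C=None):
    g=cv2.cvtColor(im,cv2.COLOR_RGB2GRAY).astype(np.float32)
    th=np.radians(np.arange(0,360,1.)); 
    def prof(r0,r1):
        rs=np.linspace(r0,r1,12); P=np.stack([C[0]+np.outer(np.cos(th),rs),C[1]+np.outer(np.sin(th),rs),np.full((360,12),z)],-1)
        uv=proj(K,T,P.reshape(-1,3)).astype(np.float32).reshape(360,12,2); return cv2.remap(g,uv[...,0],uv[...,1],cv2.INTER_LINEAR).mean(1)
    return prof
if __name__=='__main__':
    im=cv2.imread('pics/w13.png')[:,:,::-1].copy(); d=np.load('w13.npz');K,T=d['K'],d['T']
    px=lambda x,y:(322-55+x/4.,211-55+y/4.)
    C=ray(K,T,*px(218,210),.124); print('hub',C)
    ring=[ray(K,T,*px(*q),.13) for q in [(47,205),(391,205)]]; print('ring',ring,np.mean(ring,0))
    for n,q in [('needle',(352,199)),('tail',(165,215)),('zero',(108,198)),('block',(60,205))]:
        z=.13 if n=='block' else .124; P=ray(K,T,*px(*q),z); c=np.mean(ring,0) if n=='block' else C; e=P-c; print(n,np.hypot(*e[:2]).round(4),np.degrees(np.arctan2(e[1],e[0])).round(1))
    p=dial(im,K,T,C=C)
    for r in [(.008,.013),(.014,.020)]:
        q=p(*r); print(r,[(int(i),int(q[i])) for i in range(360) if q[i]<q[(i+np.arange(-6,7))%360].min()+.01 and q[i]<np.median(q)-20])
E
python3 dial.py
```

```text
hub [0.5364 0.0922 0.124 ]
ring [array([0.5308, 0.0641, 0.13  ]), array([0.5367, 0.1212, 0.13  ])] [0.53375 0.09265 0.13   ]
needle 0.023 89.0
tail 0.0091 -90.0
zero 0.0189 -102.2
block 0.0265 -95.7
(0.008, 0.013) [(90, 65), (266, 107)]
(0.014, 0.02) [(90, 66), (257, 71), (349, 114)]
```

```bash

python3 -m inch '[{"claw":1,"travel":[0.008,0,0],"turn":0},{"claw":1,"travel":[0.008,0,0],"turn":0},{"claw":1,"travel":[0.008,0,0],"turn":0},{"claw":1,"travel":[0.008,0,-0.1],"turn":0},{"claw":1,"travel":[0.008,0,-0.2],"turn":0}]'
python3 -m inch '[{"claw":1,"travel":[0,0,-0.1],"turn":0},{"claw":1,"travel":[0,0,-0.2],"turn":0},{"claw":1,"travel":[0,0,-0.26],"turn":0},{"claw":1,"travel":[0,0,-0.32],"turn":0},{"claw":1,"travel":[0,0,-0.32],"turn":0}]'
python3 -m inch '[{"claw":-1,"travel":[0,0,0],"turn":0},{"claw":-1,"travel":[0,0,0],"turn":0},{"claw":-1,"travel":[0,0,0],"turn":0},{"claw":-1,"travel":[0,0,0],"turn":0},{"claw":-1,"travel":[0,0,0],"turn":0}]' 25
```

```text
clock: 40.45
position: [0.5368, 0.0931, 0.1863]
ee_rot: [0.001, 0.05, 0.999, 0.0]
contact_force: [-0.3, 0.3, 0.1]
width: 0.0723
gripper_force: 0.0
clock: 40.95
position: [0.5353, 0.093, 0.1207]
ee_rot: [-0.001, 0.05, 0.999, -0.0]
contact_force: [0.3, -0.3, 0.3]
width: 0.0853
gripper_force: 0.0
clock: 41.45
position: [0.5369, 0.0928, 0.1232]
ee_rot: [0.001, 0.05, 0.999, -0.0]
contact_force: [-0.3, -0.7, 5.9]
width: 0.0571
gripper_force: 27.0
```

```bash

for i in 1 2 3 4; do python3 -m inch '[{"claw":-1,"travel":[0,0,0],"turn":-0.045},{"claw":-1,"travel":[0,0,0],"turn":-0.09},{"claw":-1,"travel":[0,0,0],"turn":-0.135},{"claw":-1,"travel":[0,0,0],"turn":-0.18},{"claw":-1,"travel":[0,0,0],"turn":-0.225}]' | grep -E 'ee_rot|contact|width'; done
python3 -m inch '[{"claw":-1,"travel":[0,0,0],"turn":-0.04},{"claw":-1,"travel":[0,0,0],"turn":-0.04},{"claw":-1,"travel":[0,0,0],"turn":-0.04}]'
python3 -c "
from h import *
s=get_state(); q=s['ee_rot']; m=R.from_quat([q[1],q[2],q[3],q[0]]).as_matrix(); print(s['position'],'yaw',np.degrees(np.arctan2(m[1,0],m[0,0])),s['moment'],s['width'])"
```

```text
ee_rot: [0.001, 0.395, 0.919, -0.0]
contact_force: [-0.8, -2.2, 6.3]
width: 0.0568
ee_rot: [0.001, 0.688, 0.725, -0.0]
contact_force: [-2.2, -2.8, 6.3]
width: 0.0572
ee_rot: [0.001, 0.897, 0.442, -0.0]
contact_force: [-2.2, -2.6, 7.9]
width: 0.0571
ee_rot: [0.0, 0.995, 0.104, -0.0]
contact_force: [-2.8, -1.2, 8.3]
width: 0.0574
clock: 43.75
position: [0.5355, 0.0929, 0.1232]
ee_rot: [0.0, 0.999, 0.044, -0.0]
contact_force: [-2.7, -1.2, 8.3]
width: 0.0571
gripper_force: 27.3
[0.53554099 0.09287409 0.12316844] yaw 5.0808744950681755 [-0.10277025  0.4930938  -0.03586301] 0.05708898301227882
```

```bash

python3 -m inch '[{"claw":0.7,"travel":[0,0,0],"turn":0},{"claw":1,"travel":[0,0,0],"turn":0},{"claw":1,"travel":[0,0,0],"turn":0},{"claw":1,"travel":[0,0,0],"turn":0}]'
python3 -m inch '[{"claw":1,"travel":[0,0,0.1],"turn":0},{"claw":1,"travel":[0,0,0.3],"turn":0},{"claw":-1,"travel":[-0.1,0,0.5],"turn":0},{"claw":-1,"travel":[-0.1,0,0.5],"turn":0},{"claw":-1,"travel":[-0.1,0,0.5],"turn":0}]'
python3 -m inch '[{"claw":-1,"travel":[0,0,0],"turn":0},{"claw":-1,"travel":[0,0,0],"turn":0},{"claw":-1,"travel":[0,0,0],"turn":0}]'
cat > chk.py <<'E'
from dial import *
im,K,T=shot('wrist',sys.argv[1]); np.savez('chk.npz',K=K,T=T); print(get_state()['position'])
g=cv2.cvtColor(im,cv2.COLOR_RGB2GRAY)
# hub by best symmetric centre: refine circle of the bright card
u,v=proj(K,T,[[.5365,.0925,.124]])[0]; sub=g[int(v)-48:int(v)+48,int(u)-48:int(u)+48]
c=cv2.HoughCircles(cv2.resize(sub,None,fx=4,fy=4),cv2.HOUGH_GRADIENT,1.5,200,param1=100,param2=30,minRadius=100,maxRadius=190)
print(u,v,c)
for C in ([.5364,.0922],[.5385,.0922],[.5344,.0922]):
    p=dial(im,K,T,C=C)
    for r in [(.006,.010),(.008,.013),(.014,.020)]:
        q=p(*r); print(C,r,[(int(i),int(q[i])) for i in range(360) if q[i]<q[(i+np.arange(-6,7))%360].min()+.01 and q[i]<np.median(q)-20])
E
python3 chk.py w14.png
```

```text
clock: 44.15
position: [0.5362, 0.0931, 0.1218]
ee_rot: [-0.0, 0.999, 0.044, -0.0]
contact_force: [0.5, -0.3, -0.4]
width: 0.0854
gripper_force: 0.0
clock: 44.65
position: [0.5164, 0.0931, 0.223]
ee_rot: [0.0, 0.999, 0.044, 0.001]
contact_force: [0.0, -0.5, -0.3]
width: 0.0438
gripper_force: 0.0
clock: 44.95
position: [0.5158, 0.093, 0.2207]
ee_rot: [0.0, 0.999, 0.044, -0.001]
contact_force: [-0.7, 0.8, 0.3]
width: 0.0004
gripper_force: 0.0
[0.5159623  0.09296376 0.22089042]
323.2 177.6 [[[195.75 189.75 181.15]]]
[0.5364, 0.0922] (0.006, 0.01) [(88, 66), (267, 67)]
[0.5364, 0.0922] (0.008, 0.013) [(88, 66), (268, 107)]
[0.5364, 0.0922] (0.014, 0.02) [(88, 66), (271, 117)]
[0.5385, 0.0922] (0.006, 0.01) [(102, 70), (254, 64)]
[0.5385, 0.0922] (0.008, 0.013) [(99, 69), (254, 102)]
[0.5385, 0.0922] (0.014, 0.02) [(95, 66), (265, 118), (359, 109)]
[0.5344, 0.0922] (0.006, 0.01) [(72, 71), (286, 64)]
[0.5344, 0.0922] (0.008, 0.013) [(77, 71), (288, 101)]
[0.5344, 0.0922] (0.014, 0.02) [(81, 65), (179, 113), (277, 119)]
```

```bash
python3 - <<'E'
from dial import *
d=np.load('chk.npz'); im=cv2.imread('pics/w14.png')[:,:,::-1].copy(); p=dial(im,d['K'],d['T'],C=[.5364,.0922])
for r in [(.007,.010),(.011,.013),(.015,.017),(.017,.020),(.021,.0225)]: q=p(*r); print(r,q[70:106:2].astype(int))
p=dial(im,d['K'],d['T'],z=.13,C=[.536,.0925]); q=p(.025,.028); print('block',[(i,int(q[i])) for i in range(0,360,2) if q[i]>130])
im=cv2.imread('pics/w13.png')[:,:,::-1].copy(); d=np.load('w13.npz'); p=dial(im,d['K'],d['T'],C=[.5364,.0922])
for r in [(.015,.017),(.017,.020)]: q=p(*r); print('old zero',r,q[240:276:2].astype(int),'needle',q[70:106:2].astype(int))
E
```

```text
(0.007, 0.01) [140 140 140 137 129 113  91  76  69  66  73  84 108 132 136 139 140 140]
(0.011, 0.013) [141 140 141 140 140 137 119  95  74  67  74 108 127 138 139 140 140 140]
(0.015, 0.017) [141 141 141 141 140 121  88  68  65  65  67  99 134 140 140 140 140 140]
(0.017, 0.02) [141 141 141 141 141 140 112  75  66  66  72 103 136 140 140 141 141 140]
(0.021, 0.0225) [103 136 141 136  98 126 129  90  69  67  67 127 135 102 118 139 141 114]
block [(82, 137), (84, 144), (86, 142), (88, 142), (90, 141), (92, 140)]
old zero (0.015, 0.017) [175 175 175 175 166 130  89  72  67  66  72 110 136 140 140 140 140 140] needle [138 139 139 139 139 139 139 135 117  73  65  78 108 139 140 140 140 140]
old zero (0.017, 0.02) [175 175 175 175 175 162 108  75  69  68  92 137 155 143 140 140 140 140] needle [138 138 139 138 126 100 107 128 121  87  66  83 124 139 140 140 140 140]
```

```bash
python3 - <<'E'
from h import *
im,K,T=shot('scene','s15.png'); o=cv2.imread('pics/s8.png')[:,:,::-1]
u,v=proj(K,T,[.4297,.357,.0185])[0].astype(int); a,b=im[v-20:v+20,u-22:u+22].astype(int),o[v-20:v+20,u-22:u+22].astype(int)
print(u,v,'roller patch diff',np.abs(a-b).mean(), 'dark px',(im[v-20:v+20,u-22:u+22].max(2)<70).sum(),(o[v-20:v+20,u-22:u+22].max(2)<70).sum(), get_state()['contact_force'])
print(ticket.sign_off())
E
```

```text
316 267 roller patch diff 1.4287878787878787 dark px 37 42 [ 0.22661998 -0.55569504  0.13191881]
the job is handed in; nothing more can be done
None
```

The job is handed in at about 45 s of the 210 s allowed: the roller is in the tray, both offcuts that were in the tray lie in separate shelf bays, the lid is shut with both studs locked, and by my measurement the dial zero is within about 2° of the needle (8° allowed); the hand-in gave no verdict.

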